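# Turn the cover plate over onto the heat-pipe base

## Task

The cover plate of a heat-pipe module is lying on the bench with its grooves and lugs upward. Turn it over and lay it face down on the base block in the fixture, the wide lug in the wide notch and the narrow lug in the narrow notch, lowering it gently without letting it drop or slap down, so that it lies fully home and flat, and let go; the empty slotted rack may be used to stand the plate on end while you change your grip. Leave the loose tools and parts around it where they are.

Things in the scene. Friction and masses are not known exactly. Their poses are not given: they have to be found in the camera images.
- cover_mid (a point): loose cover plate, bare aluminium, 110 x 60 x 14 mm (own x, y, z) plus two lugs, about 0.24 kg. Point: centre of the 14 mm plate, 7 mm above the bench at the start, when it lies flat with the working face (z axis, with two lengthwise grooves 10 mm wide, 4 deep, at y = +-20) up. The back is plain, with four small holes. Side faces y = +-30 are plain, 14 mm high: grip across the 60 mm
- wide_lug (a point): root centre of the cover's wide lug, on the working face, 30 mm along +x from the plate's centre and 7 mm above it; the lug is 12 mm along x, 26 mm across, 7 mm high. Same axes as the cover plate
- narrow_lug (a point): root centre of the cover's narrow lug, on the working face, 30 mm along -x from the plate's centre; the lug is 12 mm along x, 14 mm across, 7 mm high. Same axes as the cover plate
- seat (a point): centre of the flat top of the aluminium base block (110 x 60 mm, x, y) in the fixture, 50 mm above the bench, z up, x towards the wide notch; fixed, its place and turn vary. Two 6 mm copper pipes lie half sunk at y = +-20 (3 mm proud, they fit the cover's grooves) and run 70 mm past the -x end. Seated, the cover's centre is 7 mm above this point, its z down and its x along this x
- wide_notch (a point): centre of the mouth of the base block's wide notch, at x = +30 mm from the seat; 15.5 mm along x, 29.5 mm across, 8 mm deep (about 1.75 mm clearance each side of the wide lug). Same axes as the seat
- narrow_notch (a point): centre of the mouth of the base block's narrow notch, at x = -30 mm from the seat; 15.5 mm along x, 17.5 mm across, 8 mm deep. Same axes as the seat
- jig (a point): the fixture's jig plate: point on its top face right under the seat, 30 mm above the bench, axes as the seat. It spans x -145 to 125 mm, y -75 to 135. On it stand, besides the block: low dowels at the block's ends (12 mm high), a pipe rest at x = -105, and at y 85 to 135 two swing clamps, arms swung aside, tops 137 mm above the bench
- slot (a point): slotted rack, blue plastic block 150 x 90 x 30 mm, fixed; place and turn vary. Three slots 20 mm wide, 14 deep run right across it along its y, 42 mm apart along its x. Point: centre of the middle slot's floor, 16 mm above the bench, z up. The cover stands upright by itself on its short end in a slot, its centre then 55 mm above the floor of the slot
- flux_center (a point): bystander: a white bottle 48 mm across and 130 mm high, standing; this point is half-way up
- driver: bystander: a screwdriver 200 mm long, 26 mm thick, lying; origin at its middle, on the bench
- caliper: bystander: a steel caliper 190 mm long, lying flat, 12 mm high; origin at its middle, on the bench
- spare_base: bystander: a spare base block without pipes, 110 x 60 x 20 mm, lying flat; origin at the centre of its underside
- pot: bystander: a small steel cup 70 mm across and 75 mm high; origin at the centre of its foot
- wrench: bystander: a wrench 150 mm long, 8 mm thick, lying; origin at its middle, on the bench
- brush: bystander: a brush 170 mm long, 20 mm thick, lying; origin at its middle, on the bench
Things that resemble listed ones, but are neither listed nor needed, are in the scene too. Leave any black or yellow look-alike of the part that bears cover_mid alone.

How it is judged:
By the outcome, as a careful person would: the job done as asked, in the order asked, and still so for the second after the job is handed in, with the robot touching nothing.
It also fails if it takes over 58 s, if anything falls off the work surface, if the arm or the gripper's body presses on something with over 40 N, if the wrist force passes 120 N, or if a joint passes its speed limit or range.

## Robot

A 6-joint arm with a two-finger parallel gripper is mounted at the origin on the work surface. World frame = base frame: x ahead of the robot, y to its left, z up, the work surface at z = 0. Lengths are in mm, angles in rad, forces in N, time in s.
With the tool pointing down it reaches from about 400 to 925 mm from the base axis. Payload 12.5 kg.
Tool frame: the origin (TCP) lies at the very end of the fingers, on their centre line; the grasp point (between the pads) lies 19 mm behind it; z points along the fingers, x is the direction in which the jaws open and shut, and the axes are right-handed (so a half turn about z gives the same grasp; the last joint's range is limited). The gripper opens to 95 mm and grips with 3 to 60 N. Pads are 20 mm wide; open, the fingers measure 119 mm over their backs; the gripper's body (75 mm by 180 mm) begins 59 mm behind the grasp point.
Start: joints at [1.193, 0.491, 1.559, -0, 1.092, -0.106], TCP at [167.773, 602.079, 214.661] pointing down, gripper open.
Joint ranges: [-3.1, 3.1], [-0.84, 2.19], [0.05, 2.79], [-1.13, 4.28], [0.06, 2.93], [-2.69, 2.69]. Speed limits (rad/s): [2.22, 2.22, 2.79, 3.14, 3.14, 3.14].

## Interface

Orientations are given as [roll, pitch, yaw] about the fixed x, y, z axes, in that order (R = Rz(yaw) Ry(pitch) Rx(roll)).
In Python, from cell import state, viewer, ticket, look_for, regions_of gives the robot as it stands.
- The arm moves only by the shell command python3 -m inch 'ROWS'. ROWS is JSON, a list of rows, each a list of 7 numbers: the turn, a rotation vector about the world's x, y, z in degrees, then the shift along the world's x, y, z in mm, then the opening, from -1 (shut) to 1 (fully open). In form: [[rx, ry, rz, tx, ty, tz, hand], ...]. A call has 1 to 10 rows; each row shifts and turns the commanded pose from where the row before left it; what a row does not reach is not made up. A row lasts 1/10 s, in which the tool goes at most 50 mm and 8.59 degrees, less where a joint would pass 70% of its speed; a pose out of reach is approached as far as the arm can. A call with a gripper value outside its range is refused whole. The fingers move at their own pace and stop on an object; the grip force is fixed at half the most. Time passes only in rows, so rows that do not move let the fingers close. It gives the time, the measured TCP pose, the force and the opening at its end, in the units of the state.
- state(): the state, without advancing time (a new reading comes with each control period).
- viewer.read_camera(name): name is "scene" or "side" or "wrist"; returns a dict with "color" (400x640x3 uint8, red, green, blue), "depth" (400x640 float32, mm along the optical axis (not along the pixel's ray), 0 where there is no reading), "fx", "fy", "cx", "cy" (pixels), "position" and "orientation" of the camera in the world. Camera axes: x right, y down, z forward; pixel columns grow to the right and rows downward; lengths in mm; the calibration is good to about 2 mm. The wrist camera is an equidistant fisheye: a pixel r from the principal point sees the ray r / f radians off the axis. A picture is of the moment at which its call begins.
- ticket.job_done(): hands the job in, once; it reports no verdict.
Trained networks look in the newest picture that a camera, given by its name, has taken for a name from the list of things; names that differ only in an ending like _2 or _b are one class to them, and where a whole thing is asked for, a point or a joint stands for the part that bears it (a point fixed in the world has none). Each returns a list of dicts, best first, with "score" (0 to 1); they miss things now and then, are a little off and sometimes report something else, mostly with a low value. They report only what shows in the picture. A call takes as long as a camera call. They do not tell look-alikes from the thing itself.
- look_for(name, camera): "box" ([left, top, right, bottom] as shares, 0 to 1, of the picture: columns of its width, rows of its height, round what is visible of it).
- regions_of(name, camera): "pixels" (400x640 bool, what is visible of it) and "box" ([left, top, right, bottom] as shares, 0 to 1, of the picture: columns of its width, rows of its height, round what is visible of it).
The state is a dict: "t": time; "joints": joint angles; "qvel": joint speeds; "tau": joint torques, N m; "eef_pos": TCP position; "tcp_rot": TCP orientation; "ft_force": force on the tool from outside, world axes, zero at the start; "moment": the same for the moment, N m; "opening": opening from 0.0 (shut) to 1.0 (fully open).
Only numpy, scipy, OpenCV 4.12 (cv2) and the standard library are available. Lean on these libraries where they do the work, as an engineer would, in place of code of your own. Each camera call takes 0.05 s, during which the arm holds its last target. There are 200 camera calls.

## Working session

There is one attempt and no reset: what is moved stays moved. The work goes in short steps, Python scripts to look and compute and a shell command to move; the robot and the scene stay as the last step left them, time stands still between calls to the robot, and variables do not carry over. Pictures are saved under pics/ and viewed, on a budget of 10 in all, crops included, one or two more only if the job needs it, and the job is handed in when it is done.

```bash
ls; mkdir -p pics; cat > h.py <<'E'
import numpy as np, cv2
from scipy.spatial.transform import Rotation as R
from cell import state, viewer, ticket, look_for, regions_of
def rot(o):
    o=np.array(o,float)
    if o.shape==(3,3): return o
    if o.size==3: return R.from_euler('xyz',o).as_matrix()
    return R.from_quat(o).as_matrix()
def cloud(c):
    v,u=np.mgrid[0:400,0:640]; d=c['depth']
    P=np.stack([(u-c['cx'])/c['fx']*d,(v-c['cy'])/c['fy']*d,d],-1)
    return P@rot(c['orientation']).T+np.array(c['position'])
def save(c,n,box=None,s=1):
    im=c['color'][...,::-1]
    if box: im=im[box[1]:box[3],box[0]:box[2]]
    cv2.imwrite('pics/'+n+'.png',cv2.resize(im,None,fx=s,fy=s,interpolation=cv2.INTER_CUBIC))
E
python3 - <<'E'
from h import *
print(state())
for n in ['scene','side']:
    c=viewer.read_camera(n); save(c,n+'0',None,1.25); P=cloud(c); np.savez(n+'0.npz',P=P,color=c['color'])
    print(n,{k:c[k] for k in ['fx','fy','cx','cy','position','orientation']})
    for t in ['cover_mid','seat','slot','jig','flux_center','spare_base','pot','wide_lug','narrow_lug','wide_notch','narrow_notch','driver','caliper','wrench','brush']:
        for r in regions_of(t,n)[:3]:
            m=r['pixels']; b=np.array(r['box'])*[640,400,640,400]
            q=P[m]; q=q[np.isfinite(q).all(1)]
            print(t,round(r['score'],2),b.round(),m.sum(),np.median(q,0).round(), np.percentile(q[:,2],[5,95]).round() if len(q) else '')
E
```

```text
pics
{'t': 0.0, 'joints': array([ 1.19338658e+00,  4.91535383e-01,  1.55946211e+00, -9.93381441e-06,
        1.09174075e+00, -1.05604862e-01]), 'qvel': array([-6.90951385e-04, -4.88055311e-04,  8.76678347e-05, -7.54807217e-04,
       -6.92947832e-05, -5.76072687e-04]), 'tau': array([ 2.40867892e-03, -6.12632275e+01, -2.58193821e+01,  6.92475890e-02,
        4.80726804e-02, -7.65049072e-05]), 'eef_pos': array([167.68031907, 601.81462999, 214.07242403]), 'tcp_rot': array([-3.14148066e+00,  1.14013429e-03,  1.29899609e+00]), 'ft_force': array([-0.89909847,  0.13383089,  0.30166851]), 'moment': array([-0.02224304,  0.03339386, -0.0204755 ]), 'opening': 1.0053279136544326}
scene {'fx': 378.79238752114185, 'fy': 378.79238752114185, 'cx': 312.495138556862, 'cy': 194.75233489797367, 'position': array([ 824.47144278, -654.99856137,  755.35430356]), 'orientation': array([-2.37146486,  0.01026984,  0.48757108])}
cover_mid 0.95 [187. 204. 221. 240.] 809 [ 272. -231.   13.] [ 8. 20.]
cover_mid 0.69 [208. 312. 263. 356.] 1813 [ 522. -440.   14.] [ 2. 21.]
cover_mid 0.68 [256. 250. 304. 299.] 1230 
[... 2913 characters left out ...]
 21.]
narrow_lug 0.64 [233. 267. 291. 298.] 1380 [ 265. -235.   13.] [ 3. 21.]
wide_notch 0.89 [238. 113. 344. 190.] 3591 [548. 261.  32.] [ 19. 135.]
narrow_notch 0.52 [306. 270. 345. 324.] 1701 [ 346. -363.   51.] [ 9. 75.]
driver 0.96 [310. 227. 383. 253.] 567 [ 456. -169.   18.] [ 1. 26.]
driver 0.26 [402. 188. 441. 214.] 671 [ 743. -106.   20.] [ 4. 22.]
driver 0.18 [363. 241. 412. 283.] 1113 [ 523. -283.   13.] [ 3. 21.]
caliper 0.55 [439. 219. 490. 266.] 755 [ 711. -314.    9.] [ 2. 13.]
wrench 0.71 [277. 222. 305. 254.] 275 [ 373. -113.    7.] [3. 9.]
wrench 0.48 [460. 269. 511. 309.] 884 [ 638. -446.   18.] [ 7. 21.]
brush 0.98 [459. 271. 511. 311.] 952 [ 638. -445.   18.] [ 4. 21.]
```

View pics/scene0.png

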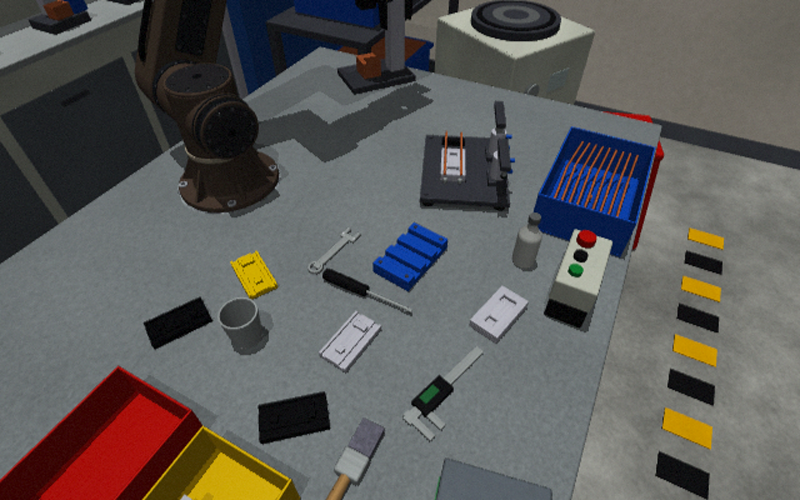

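```bash
python3 - <<'E'
# orthographic top views (map world -> picture) fused from both cameras
from h import *
def ortho(x0,x1,y0,y1,s,cams=('scene0','side0')):
    outs=[]
    for n in cams:
        z=np.load(n+'.npz');P=z['P'];C=z['color']
        H=int((x1-x0)*s);W=int((y1-y0)*s);im=np.zeros((H,W,3),np.uint8)
        m=(P[...,0]>x0)&(P[...,0]<x1)&(P[...,1]>y0)&(P[...,1]<y1)
        p=P[m];c=C[m][:,::-1];o=np.argsort(p[:,2])
        for q,cc in zip(p[o],c[o]):
            cv2.circle(im,(int((y1-q[1])*s),int((x1-q[0])*s)),2,cc.tolist(),-1)
        outs.append(im)
    return np.hstack(outs)
a=ortho(400,700,120,420,1.3)
b=ortho(440,640,-520,-220,1.3)
cv2.imwrite('pics/orth.png',np.vstack([a,np.pad(b,((0,0),(0,a.shape[1]-b.shape[1]),(0,0)))]))
E
```

```text
(no output)
```

View pics/orth.png

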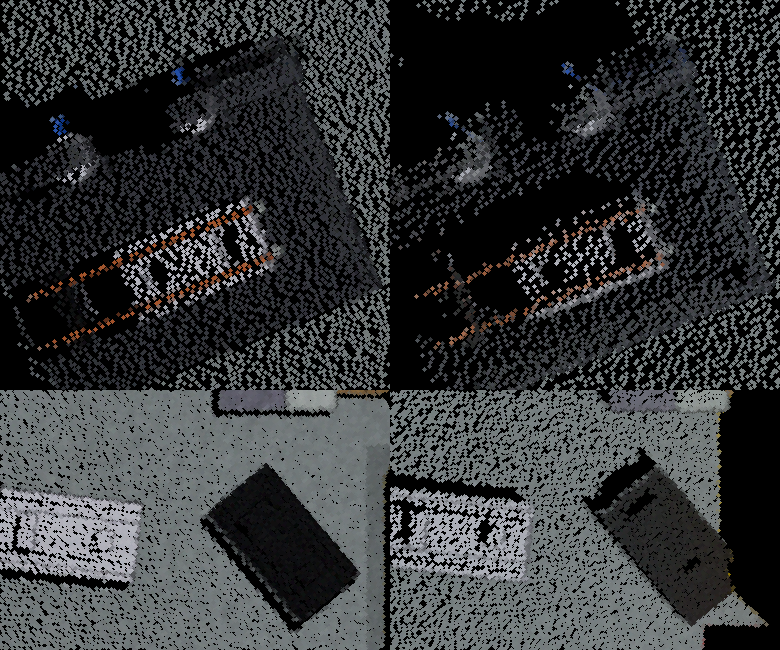

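```bash
cat >> h.py <<'E'
def rect(P,m,z0,z1,thr=1.0):
    """min-area rect of points in mask with z in range -> centre, sizes, yaw deg of long side"""
    q=P[m]; q=q[(q[:,2]>z0)&(q[:,2]<z1)][:,:2].astype(np.float32)
    # drop lonely points
    from scipy.spatial import cKDTree
    t=cKDTree(q); n=np.array([len(a) for a in t.query_ball_point(q,6)]); q=q[n>np.median(n)*.25]
    (c,s,a)=cv2.minAreaRect(q)
    if s[0]<s[1]: a+=90; s=s[::-1]
    return np.round(c,1),np.round(s,1),round(((a+90)%180)-90,2),len(q)
E
python3 - <<'E'
from h import *
for n in ['scene0','side0']:
    z=np.load(n+'.npz');P=z['P'];C=z['color'].astype(int)
    X,Y,Z=P[...,0],P[...,1],P[...,2]
    near=lambda x,y,r:(np.hypot(X-x,Y-y)<r)
    m=near(530,-277,80)
    print(n,'cover',rect(P,m,10,16.5)); 
    q=P[m&(Z>18)&(Z<25)]
    # split lugs along long axis
    c,s,a,_=rect(P,m,10,16.5); d=np.array([np.cos(np.radians(a)),np.sin(np.radians(a))]); e=np.array([-d[1],d[0]])
    u=(q[:,:2]-c)@d; v=(q[:,:2]-c)@e
    for sg in (1,-1):
        k=(np.sign(u)==sg)&(abs(u)<45)&(abs(v)<20); print('lug',sg,k.sum(),u[k].mean(),u[k].min(),u[k].max(),v[k].mean(),v[k].min(),v[k].max())
    m=near(539,-50,110)&(C[...,2]>1.5*C[...,0])
    print('rack',rect(P,m,24,36), np.median(Z[m&(Z>24)]))
    m=near(545,250,90)
    br=C.min(-1)>110
    print('block',rect(P,m&br,46,52.5),np.median(Z[m&br&(Z>46)&(Z<53)]))
    cop=(C[...,0]>1.5*C[...,2])&near(530,270,150)&(Z>45)&(Z<60)
    print('pipes',rect(P,cop,45,60),np.median(Z[cop]))
    m=near(560,280,220)
    print('jig',rect(P,m,26,34))
    k=near(560,280,200)&(Z>70); q=P[k]; np.save(n+'_cl.npy',q); print('clamps',len(q),q.min(0),q.max(0))
E
```

```text
scene0 cover (array([ 527.7, -270.6]), array([110.3,  62.2]), 83.3, 859)
lug 1 54 29.847536505286484 23.431149260724908 36.385661720326816 -0.4741158740751039 -13.030716415687627 13.034031165410532
lug -1 34 -30.139074826577506 -36.355498256553375 -24.015278612766835 -0.21399623049516034 -7.093191783849062 11.362680052128308
rack (array([535. , -34.7]), array([151.7,  90.6]), 81.95, 1013) 29.853164527290517
block (array([500.1, 269.6]), array([108.4,  56.9]), -68.08, 242) 49.74885925205547
pipes (array([487.1, 301.9]), array([179.4,  43.7]), -67.96, 130) 52.51255832738866
jig (array([578.9, 297.1]), array([363.3, 299. ]), 10.58, 2370)
clamps 794 [535.16091547 178.2108301   70.08059229] [734.19919792 449.85006792 140.35656592]
side0 cover (array([ 529.1, -272.5]), array([113.1,  61.8]), 83.49, 739)
lug 1 49 29.90229127155246 23.313833247866715 37.79833076119508 0.47324348795630344 -13.055094313434356 13.635746227910298
lug -1 31 -30.213752569992604 -35.890955908309294 -23.388912805600018 0.6249406245491419 -6.579404697662965 7.019910588186289
rack (array([535.3, -36. ]), array([153.1,  90.3]), 81.49, 853) 29.84982069519839
block (array([505.3, 267.5]), array([108.5,  63.3]), -68.37, 161) 50.455847283098194
pipes (array([487.8, 306.1]), array([187. ,  50.3]), -69.56, 111) 51.888111029681
jig (array([575.4, 296.7]), array([354.3, 304.2]), 10.71, 1587)
clamps 996 [538.08802237 177.55843367  70.03554754] [737.23284527 449.64762945 139.65075859]
```

```bash
python3 - <<'E'
from h import *
S=np.array([502,269.5]); a=np.radians(-68.2); d=np.array([np.cos(a),np.sin(a)]); e=np.array([-d[1],d[0]])
for n in ['scene0','side0']:
    P=np.load(n+'.npz')['P'].reshape(-1,3); u=(P[:,:2]-S)@d; v=(P[:,:2]-S)@e
    k=(P[:,2]>36)&(abs(u)<150)&(v>50)&(v<180)
    print(n,'clamp u',np.unique((u[k]//10*10).astype(int),return_counts=True)); 
    for u0 in range(-150,150,25):
        kk=k&(u>=u0)&(u<u0+25)
        if kk.sum()>3: print(u0,kk.sum(),'v',v[kk].min().round(),v[kk].max().round(),'z',P[kk,2].max().round())
    for nm,us in (('x>56',(u>57)&(u<80)),('x<-56',(u<-57)&(u>-140))):
        kk=us&(abs(v)<50)&(P[:,2]>34); print(nm,kk.sum(),u[kk].min(),u[kk].max(),P[kk,2].max())
    # yaw-fitted notches: dark pixels between z 38..49 inside the block
    kk=(abs(u)<45)&(abs(v)<17)&(P[:,2]<47.5)&(P[:,2]>38)
    for sg in(1,-1):
        j=kk&(np.sign(u)==sg); print('notch',sg,j.sum(),u[j].min(),u[j].max(),v[j].min(),v[j].max())
E
```

```text
scene0 clamp u (array([-150, -140, -130, -120, -110, -100,  -90,  -80,  -70,  -60,  -50,
        -40,    0,   10,   20,   30,   40,   50,   60,   70,   80,   90,
        100,  110,  120,  130]), array([ 15,  10,  11,  15,  12,  11,  19,  21,  51, 102, 120,  13,   1,
         4,  23,  54,  86, 133,  52,  18,  18,  18,  21,  19,  70,   2]))
-150 30 v 95.0 116.0 z 139.0
-125 33 v 96.0 117.0 z 140.0
-100 39 v 85.0 116.0 z 139.0
-75 165 v 85.0 140.0 z 139.0
-50 133 v 84.0 120.0 z 139.0
0 14 v 85.0 115.0 z 139.0
25 154 v 84.0 139.0 z 139.0
50 190 v 84.0 129.0 z 138.0
75 49 v 96.0 117.0 z 139.0
100 73 v 96.0 118.0 z 138.0
125 39 v 96.0 117.0 z 137.0
x>56 26 57.19201208258556 72.70281650255819 42.98776838661877
x<-56 133 -137.18464938139243 -57.02187716984335 55.605775495200305
notch 1 25 2.1460760904953236 43.488746929438776 -15.918168473120941 12.132375139802926
notch -1 21 -44.12819106858474 -0.09316519299485515 -16.950707268525996 14.392170908884221
side0 clamp u (array([-150, -140, -130, -120, -110, -100,  -90,  -80,  -70,  -60,  -50,
        -40,   10,   20,   30,   40,   50,   60,   70,   80,   90,  100,
        110,  120,  130]), array([ 22,  17,  10,  16,  12,  13,  19,  29,  57, 102, 163,  33,   7,
        33,  67, 124, 144,  50,  14,  18,  15,  19,  20,  48,  11]))
-150 45 v 95.0 119.0 z 139.0
-125 32 v 94.0 118.0 z 139.0
-100 44 v 84.0 114.0 z 139.0
-75 176 v 84.0 142.0 z 139.0
-50 196 v 82.0 133.0 z 139.0
0 23 v 86.0 118.0 z 138.0
25 208 v 84.0 143.0 z 139.0
50 202 v 84.0 130.0 z 139.0
75 39 v 96.0 119.0 z 139.0
100 59 v 96.0 118.0 z 139.0
125 39 v 98.0 121.0 z 140.0
x>56 27 57.05964794076769 69.79195183806662 51.69558554536309
x<-56 129 -133.23809482698599 -57.02821403811109 54.652954416611124
notch 1 10 18.580190223033835 25.08164887502247 -5.992352868145241 15.045045500163612
notch -1 6 -39.96754988996639 -32.460221001683976 0.3593987302797826 9.163692386671102
```

```bash
python3 - <<'E'
from h import *
S=np.array([502,269.5]); a=np.radians(-68.2); d=np.array([np.cos(a),np.sin(a)]); e=np.array([-d[1],d[0]])
P=np.concatenate([np.load(n+'.npz')['P'].reshape(-1,3) for n in ['scene0','side0']]); u=(P[:,:2]-S)@d; v=(P[:,:2]-S)@e;z=P[:,2]
for z0 in range(30,145,10):
    o=[]
    for u0 in range(-90,90,10):
        k=(z>=max(z0,36))&(z<z0+10)&(u>=u0)&(u<u0+10)&(v>60)&(v<150)
        o.append(f'{v[k].min():4.0f}' if k.sum()>1 else '   .')
    print(z0,' '.join(o))
c=viewer.read_camera('side'); save(c,'arm',(100,0,420,240),2.5)
E
```

```text
30   87   86   88   89    .   84    .    .    .    .   86   86   87   86   85   84    .    .
40   86   84   84   85   84   82    .    .    .    .   85   85   84   84   84   85    .    .
50    .    .   90   89   90    .    .    .    .    .    .    .   88   89   91    .    .    .
60    .    .   88   87   92    .    .    .    .    .    .    .   91   88   92    .    .    .
70    .    .   89   89   91    .    .    .    .    .    .   94   89   88   91    .    .    .
80    .    .   88   88   88    .    .    .    .    .    .    .   88   88   89    .    .    .
90    .    .   91   89   89    .    .    .    .    .    .    .   87   87   95    .    .    .
100    .   92   89   89   92    .    .    .    .    .    .   93   88   91   96    .    .    .
110    .    .  100   96    .    .    .    .    .    .    .    .  103   97    .    .    .    .
120   96   96  100   99   95    .    .    .    .    .    .   95   96   96   99   96   96   96
130   95   96   97   95   96  102    .    .    .    .    .   96   97   95   97   96   96   96
140    .    .    .    .    .    .    .    .    .    .    .    .    .    .    .    .    .    .
```

View pics/arm.png

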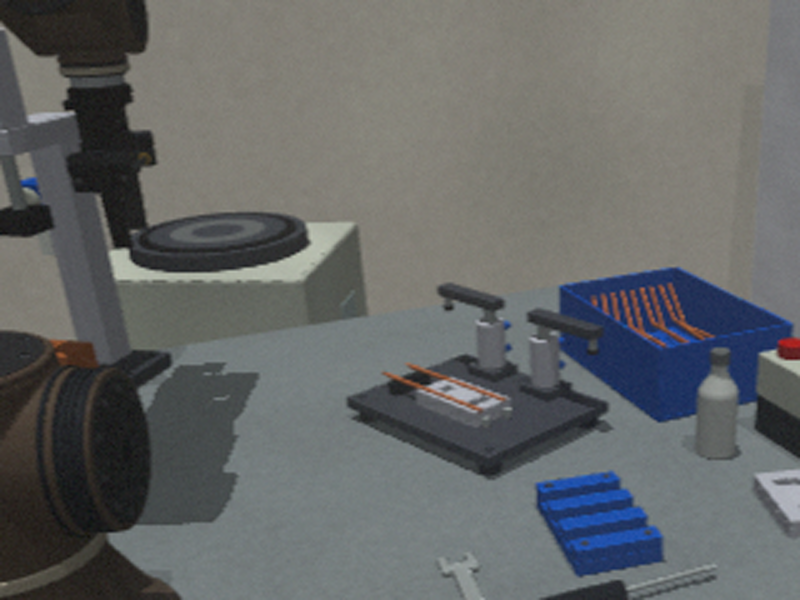

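```bash
cat >> h.py <<'E'
def Rt(dyaw,tilt,jaw):
    """tool pointing towards yaw dyaw, tilted 'tilt' deg from straight down; jaw yaw (perp to dyaw)"""
    a,t,j=np.radians([dyaw,tilt,jaw]); z=np.array([np.cos(a)*np.sin(t),np.sin(a)*np.sin(t),-np.cos(t)])
    x=np.array([np.cos(j),np.sin(j),0]); x-=z*(x@z); x/=np.linalg.norm(x)
    return np.stack([x,np.cross(z,x),z],1)
def now():
    s=state(); return np.array(s['eef_pos']),rot(s['tcp_rot']),s
def delta(p,Rg,frm=None):
    p0,R0,s=now()
    if frm: p0,R0=frm
    rv=np.degrees(R.from_matrix(Rg@R0.T).as_rotvec())
    sh=np.array(p)-p0; n=max(np.linalg.norm(sh)/50,np.linalg.norm(rv)/8.5)
    print('rot',rv.round(2),'shift',sh.round(1),'rows>=',round(n,1)); return p,Rg
E
python3 - <<'E'
from h import *
f=delta((440,60,260),Rt(-96.6,1,-6.6))
g=delta((532.3,-236.4,51.5),Rt(-96.6,45,-6.6),f)
E
```

```text
rot [ -0.91  -0.6  -81.02] shift [ 272.2 -542.1   45.3] rows>= 12.2
rot [-43.71   5.06   0.  ] shift [  92.3 -296.4 -208.5] rows>= 7.5
```

```bash
python3 -m inch '[[0,0,-4,13.6,-27,2.3,1],[0,0,-4,13.6,-27,2.3,1],[0,0,-4,13.6,-27,2.3,1],[0,0,-4,13.6,-27,2.3,1],[0,0,-4,13.6,-27,2.3,1],[0,0,-4,13.6,-27,2.3,1],[0,0,-4,13.6,-27,2.3,1],[0,0,-4,13.6,-27,2.3,1],[0,0,-4,13.6,-27,2.3,1],[0,0,-4,13.6,-27,2.3,1]]'; python3 -m inch '[[0,0,-4,13.6,-27,2.3,1],[0,0,-4,13.6,-27,2.3,1],[0,0,-4,13.6,-27,2.3,1],[0,0,-4,13.6,-27,2.3,1],[0,0,-4,13.6,-27,2.3,1],[0,0,-4,13.6,-27,2.3,1],[0,0,-4,13.6,-27,2.3,1],[0,0,-4,13.6,-27,2.3,1],[0,0,-4,13.6,-27,2.3,1],[0,0,-4,13.6,-27,2.3,1]]'; python3 - <<'E'
from h import *
s=state();print(s['joints'].round(3))
g=delta((532.3,-236.4,61.5),Rt(-96.6,45,-6.6))
E
```

```text
t: 2.65
eef_pos: [304.2, 331.0, 237.9]
tcp_rot: [-3.142, -0.001, 0.598]
ft_force: [1.2, -0.0, 0.3]
opening: 1.001
t: 3.65
eef_pos: [440.2, 60.8, 260.9]
tcp_rot: [-3.142, -0.001, -0.1]
ft_force: [0.5, -0.8, 0.4]
opening: 1.0
[-0.012  0.178  1.912 -0.     1.051  0.089]
rot [-44.74   4.87  -0.82] shift [  92.1 -297.2 -199.4] rows>= 7.4
```

```bash
python3 -m inch '[[-4.47,0.49,-0.08,9.2,-29.7,-18,1],[-4.47,0.49,-0.08,9.2,-29.7,-18,1],[-4.47,0.49,-0.08,9.2,-29.7,-18,1],[-4.47,0.49,-0.08,9.2,-29.7,-18,1],[-4.47,0.49,-0.08,9.2,-29.7,-18,1],[-4.47,0.49,-0.08,9.2,-29.7,-18,1],[-4.47,0.49,-0.08,9.2,-29.7,-18,1],[-4.47,0.49,-0.08,9.2,-29.7,-18,1],[-4.47,0.49,-0.08,9.2,-29.7,-18,1],[-4.47,0.49,-0.08,9.2,-29.7,-18,1]]'; python3 - <<'E'
from h import *
s=state();print(s['joints'].round(3))
g=delta((532.3,-236.4,51.5),Rt(-96.6,45,-6.6))
E
```

```text
t: 4.65
eef_pos: [533.4, -234.3, 81.3]
tcp_rot: [2.359, 0.005, -0.119]
ft_force: [14.1, -16.5, 12.1]
opening: 0.999
[-0.197  0.697  1.894 -1.135  0.888  0.825]
rot [-0.18 -0.28  0.22] shift [ -1.1  -2.1 -29.8] rows>= 0.6
```

```bash
python3 -m inch '[[7,-0.8,0,0,0,0,1],[8,-0.9,0,0,0,0,1],[0,0,0,0,0,0,1]]'; cat > fk.py <<'E'
import numpy as np
from scipy.optimize import least_squares
from scipy.spatial.transform import Rotation as R
J=lambda ax,a:R.from_euler(ax,a).as_matrix()
def fk(q,k):
    h,a1,L2,L3,ex,L6,lat=k
    p=np.array([a1,lat,h]); A=J('z',q[0]); A2=A@J('y',q[1]); A3=A2@J('y',q[2]); A6=A3@J('z',q[3])@J('y',q[4])
    return A@p+A2@np.array([0,0,L2])+A3@np.array([ex,0,L3])+A6@np.array([0,0,L6]), A6@J('z',q[5]+np.pi)
E
python3 - <<'E'
from h import *; from fk import *
s=state();print(s['joints'].round(4),s['ft_force'].round(1),s['eef_pos'].round(1),s['tcp_rot'].round(4))
D=[([1.19338658,.491535383,1.55946211,0,1.09174,-.1056],[167.7,601.8,214.07],[-3.1415,.0011,1.299]),
([-.012,.178,1.912,0,1.051,.089],[440.2,60.8,260.9],[-3.142,-.001,-.1]),
([-.197,.697,1.894,-1.135,.888,.825],[533.4,-234.3,81.3],[2.359,.005,-.119]),
(s['joints'],s['eef_pos'],s['tcp_rot'])]
def res(k): return np.concatenate([fk(q,k)[0]-p for q,p,_ in D])
r=least_squares(res,[300,0,500,500,0,300,-66]); print(r.x.round(1),res(r.x).round(1))
for q,p,o in D: print(np.degrees(R.from_matrix(fk(q,r.x)[1].T@rot(o)).magnitude()).round(2))
np.save('k.npy',r.x)
E
```

```text
t: 4.95
eef_pos: [534.0, -235.3, 83.4]
tcp_rot: [2.626, 0.004, -0.117]
ft_force: [-0.7, 0.5, -0.5]
opening: 0.998
[-0.3017  0.6224  1.8705 -0.8163  0.7287  0.4586] [-0.7  0.5 -0.5] [ 534.  -235.3   83.4] [ 2.6261  0.0041 -0.1165]
[1.968e+02 3.000e-01 5.869e+02 4.107e+02 4.330e+01 2.721e+02 6.600e+01] [-0.1  0.  -0.1  0.  -0.1  0.1 -0.   0.  -0.1  0.  -0.   0.1]
0.0
0.07
0.04
0.0
```

```bash
cat >> fk.py <<'E'
k=np.load('k.npy')
lo=np.array([-3.1,-.84,.05,-1.13,.06,-2.69]); hi=np.array([3.1,2.19,2.79,4.28,2.93,2.69])
def ik(p,Rg,q0=None):
    best=None
    for s in ([q0] if q0 is not None else [[np.arctan2(p[1],p[0]),.6,1.9,w,.9,x] for w in(-.8,.8,2.) for x in(-1,0,1.)]):
        f=lambda q:np.concatenate([(fk(q,k)[0]-p)/300,R.from_matrix(fk(q,k)[1].T@Rg).as_rotvec()])
        r=least_squares(f,s,bounds=(lo-.6,hi+.6))
        if r.cost<1e-9:
            m=min((r.x-lo).min(),(hi-r.x).min())
            if best is None or m>best[1]: best=(r.x,m)
    return best
E
python3 - <<'E'
from h import *; from fk import *
def rep(n,p,Rg):
    b=ik(np.array(p,float),Rg); print(n, 'none' if b is None else (b[0].round(2),'margin',round(b[1],2)))
for t in (25,30,35): rep(f'pick{t}',(528,-274,7),Rt(-96.6,t,-6.6))
for t in (65,60,55,45): rep(f'rack1 {t}',(535,-35,71),Rt(81.7,t,-8.3)); rep(f'  hi {t}',(535,-60,190),Rt(81.7,t,-8.3))
for t in (25,30,35,40): rep(f'rack2 {t}',(535,-35,75),Rt(-98.3,t,-8.3)); rep(f'  hi {t}',(535,-35,250),Rt(-98.3,t,-8.3))
for t in (65,60,55,50,45): rep(f'place {t}',(502,269,57),Rt(111.8,t,21.8)); rep(f'  hi {t}',(502,269,200),Rt(111.8,t,21.8))
E
```

```text
pick25 (array([-0.4 ,  0.74,  1.89, -0.87,  0.56,  0.47]), 'margin', np.float64(0.26))
pick30 (array([-0.37,  0.75,  1.9 , -1.02,  0.61,  0.64]), 'margin', np.float64(0.11))
pick35 (array([-0.33,  0.77,  1.91, -1.14,  0.66,  0.78]), 'margin', np.float64(-0.01))
rack1 65 (array([-0.63,  0.86,  1.87,  0.97,  1.35, -1.2 ]), 'margin', np.float64(0.92))
  hi 65 (array([-0.66,  0.67,  1.82,  0.91,  1.51, -1.01]), 'margin', np.float64(0.97))
rack1 60 (array([-0.61,  0.82,  1.88,  0.94,  1.28, -1.16]), 'margin', np.float64(0.91))
  hi 60 (array([-0.64,  0.63,  1.82,  0.87,  1.45, -0.97]), 'margin', np.float64(0.97))
rack1 55 (array([-0.59,  0.78,  1.89,  0.91,  1.21, -1.12]), 'margin', np.float64(0.9))
  hi 55 (array([-0.62,  0.6 ,  1.82,  0.83,  1.39, -0.93]), 'margin', np.float64(0.97))
rack1 45 (array([-0.54,  0.71,  1.91,  0.84,  1.07, -1.02]), 'margin', np.float64(0.88))
  hi 45 (array([-0.58,  0.54,  1.81,  0.74,  1.28, -0.83]), 'margin', np.float64(0.98))
rack2 25 (array([ 0.02,  0.62,  1.88, -0.6 ,  0.82,  0.62]), 'margin', np.float64(0.53))
  hi 25 (array([ 0.02,  0.38,  1.71, -0.47
[... 760 characters left out ...]
0 (array([-0.03,  0.86,  1.82,  0.98,  1.27, -1.13]), 'margin', np.float64(0.97))
  hi 60 (array([-0.03,  0.63,  1.78,  0.93,  1.43, -0.9 ]), 'margin', np.float64(1.01))
place 55 (array([-0.01,  0.82,  1.83,  0.95,  1.2 , -1.09]), 'margin', np.float64(0.96))
  hi 55 (array([-0.01,  0.6 ,  1.78,  0.89,  1.37, -0.86]), 'margin', np.float64(1.01))
place 50 (array([ 0.02,  0.79,  1.84,  0.91,  1.13, -1.04]), 'margin', np.float64(0.95))
  hi 50 (array([ 0.02,  0.57,  1.77,  0.83,  1.32, -0.8 ]), 'margin', np.float64(1.02))
place 45 (array([ 0.04,  0.76,  1.85,  0.87,  1.06, -0.98]), 'margin', np.float64(0.94))
  hi 45 (array([ 0.04,  0.54,  1.77,  0.77,  1.26, -0.75]), 'margin', np.float64(1.02))
```

```bash
python3 - <<'E'
from h import *
delta((528,-273.6,6),Rt(-96.6,25,-6.6))
E
```

```text
rot [ 4.48 -0.76  0.07] shift [ -6.  -38.3 -77.4] rows>= 1.7
```

```bash
python3 -m inch '[[1.5,-0.25,0,-2,-12,-20,1],[1.5,-0.25,0,-2,-13,-20,1],[1.5,-0.25,0,-2,-13,-17,1],[0,0,0,0,0,-12,1],[0,0,0,0,0,-6,1],[0,0,0,0,0,0,1]]'; python3 - <<'E'
from h import *
delta((528,-273.6,6),Rt(-96.6,25,-6.6)); s=state(); print(s['joints'].round(3))
E
```

```text
t: 5.55
eef_pos: [527.1, -271.1, 6.7]
tcp_rot: [2.702, 0.004, -0.114]
ft_force: [-0.1, 1.0, 1.0]
opening: 1.003
rot [ 0.18 -0.27 -0.07] shift [ 0.9 -2.5 -0.7] rows>= 0.1
[-0.398  0.737  1.889 -0.87   0.566  0.473]
```

```bash
python3 -m inch '[[0,0,0,0,-1,0,0],[0,0,0,0,0,0,-1],[0,0,0,0,0,0,-1],[0,0,0,0,0,0,-1],[0,0,0,0,0,0,-1],[0,0,0,0,0,0,-1],[0,0,0,0,0,0,-1]]'; python3 - <<'E'
from h import *
p,Rm,s=now()
for a in (60,200): delta((533,-120,a),Rt(81.7,65,-8.3))
c=viewer.read_camera('scene'); save(c,'grip',(200,180,360,320),4)
E
```

```text
t: 6.25
eef_pos: [527.6, -272.6, 7.6]
tcp_rot: [2.703, 0.002, -0.114]
ft_force: [-1.0, 0.4, 4.2]
opening: 0.626
rot [ 89.39 -11.74  -1.49] shift [  5.4 152.6  52.4] rows>= 10.6
rot [ 89.39 -11.74  -1.49] shift [  5.4 152.6 192.4] rows>= 10.6
```

View pics/grip.png

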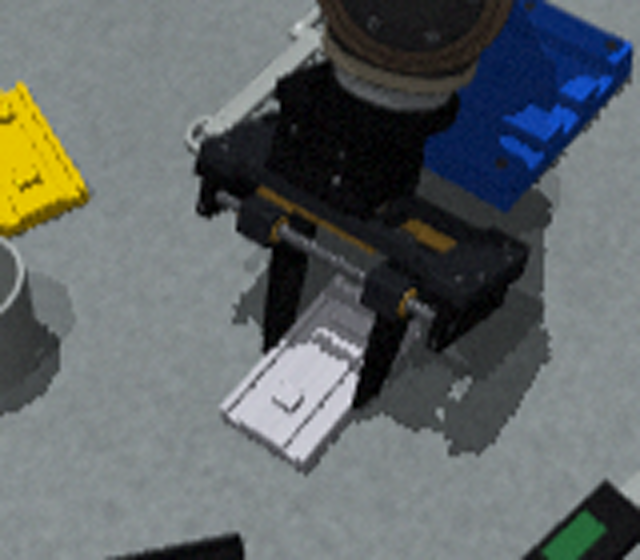

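```bash
python3 -m inch '[[0,0,0,0,0,8,-1],[0,0,0,0,0,20,-1],[0,0,0,0,0,25,-1],[4,-0.5,-0.1,0.4,8,25,-1],[7,-0.9,-0.1,0.4,12,20,-1],[7,-0.9,-0.1,0.4,12,15,-1],[7,-0.9,-0.1,0.4,12,15,-1],[7,-0.9,-0.1,0.4,12,15,-1],[7,-0.9,-0.1,0.4,12,15,-1],[7,-0.9,-0.1,0.4,12,10,-1]]';  python3 -m inch '[[7,-0.9,-0.1,0.4,12,10,-1],[7,-0.9,-0.1,0.4,12,5,-1],[7,-0.9,-0.1,0.4,12,5,-1],[7,-0.9,-0.1,0.4,12,0,-1],[7,-0.9,-0.1,0.4,12,0,-1],[7,-0.9,-0.1,0.4,12,0,-1],[5,-0.7,-0.1,0.4,4,0,-1],[3.5,-0.5,-0.1,0,0,0,-1],[0,0,0,0,0,0,-1],[0,0,0,0,0,0,-1]]'; python3 - <<'E'
from h import *
delta((535,-120,200),Rt(81.7,65,-8.3)); s=state(); print(s['joints'].round(3),s['eef_pos'])
for n in('scene','side'):
    c=viewer.read_camera(n); P=cloud(c); np.savez(n+'1.npz',P=P,color=c['color'])
    save(c,n+'1',(180,100,500,340),2.4)
E
```

```text
t: 7.3
eef_pos: [530.4, -192.8, 176.4]
tcp_rot: [-2.772, -0.005, -0.126]
ft_force: [-0.2, -1.1, -3.3]
opening: 0.629
t: 8.3
eef_pos: [532.9, -117.4, 194.3]
tcp_rot: [-1.89, 0.001, -0.142]
ft_force: [0.6, 0.2, -2.4]
opening: 0.63
rot [-6.67  0.91 -0.18] shift [ 2.1 -2.6  5.7] rows>= 0.8
[-0.751  0.743  1.731  0.898  1.661 -1.035] [ 532.92355295 -117.43616966  194.32691699]
```

View pics/scene1.png

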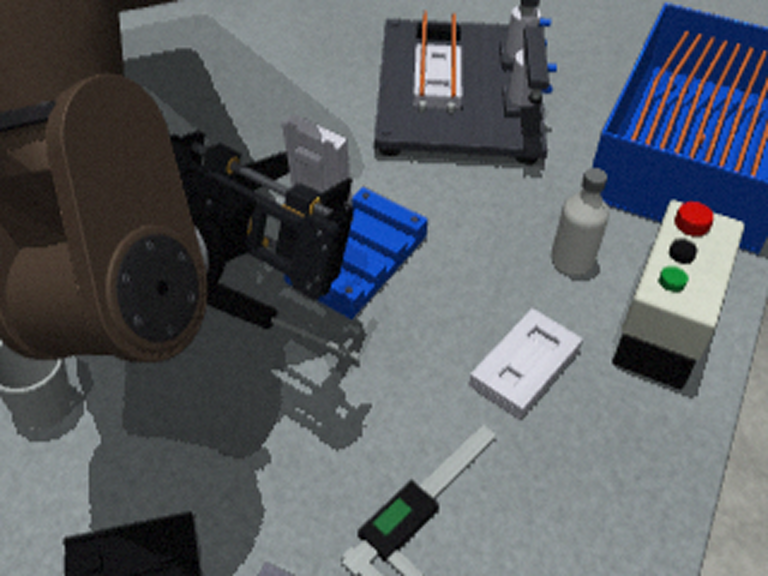

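```bash
python3 -m inch '[[-3.3,0.45,-0.1,1,-1,2,-1],[-3.3,0.45,-0.1,1,-1,2,-1],[0,0,0,0,0,0,-1]]'; cat >> h.py <<'E'
def plate_pts(P,C,c0,r=75):
    """bright grey points near c0"""
    C=C.astype(int); sat=C.max(-1)-C.min(-1)
    return P[(np.linalg.norm(P-c0,axis=-1)<r)&(C.min(-1)>95)&(sat<40)]
def plane(q,n=200,t=1.5):
    rng=np.random.default_rng(0);best=None
    for _ in range(n):
        a=q[rng.choice(len(q),3,False)]; v=np.cross(a[1]-a[0],a[2]-a[0]); L=np.linalg.norm(v)
        if L<50: continue
        i=abs((q-a[0])@(v/L))<t
        if best is None or i.sum()>best.sum(): best=i
    k=q[best]; c=k.mean(0); nv=np.linalg.svd(k-c)[2][2]; return c,nv,k
E
python3 - <<'E'
from h import *
p,Rm,s=now(); print(p,s['tcp_rot'])
delta((535,-120,200),Rt(81.7,65,-8.3),)
for n in('scene','side'):
    c=viewer.read_camera(n); P=cloud(c)
    q=plate_pts(P,c['color'],p); 
    cc,nv,k=plane(q); nv=nv*np.sign(-nv[1])
    print(n,len(q),len(k),'plane c',cc.round(1),'n',nv.round(4),'elev',np.degrees(np.arcsin(nv[2])).round(2),'yaw',np.degrees(np.arctan2(nv[1],nv[0])).round(2))
    e1=np.cross([0,0,1],nv); e1/=np.linalg.norm(e1); e2=np.cross(nv,e1)
    a=(k-p)@np.stack([e1,e2],1); 
    print('rel tcp: along e1',np.percentile(a[:,0],[1,99]).round(1),'up',np.percentile(a[:,1],[0.5,99.5]).round(1),'zmax',k[:,2].max(), 'zmin',k[:,2].min(),'normal off',((cc-p)@nv).round(2))
    (rc,rs,ra)=cv2.minAreaRect(a.astype(np.float32)); print(rc,rs,ra)
E
```

```text
t: 8.7
eef_pos: [535.2, -119.0, 200.2]
tcp_rot: [-2.008, -0.003, -0.144]
ft_force: [-0.5, 0.0, -4.0]
opening: 0.627
[ 535.2326607  -119.02662857  200.1803381 ] [-2.00774728 -0.00309431 -0.1442354 ]
rot [ 0.06  0.17 -0.04] shift [-0.2 -1.  -0.2] rows>= 0.0
scene 176 116 plane c [ 535.7 -118.2  257.6] n [ 0.005  -0.0526 -0.9986] elev -86.97 yaw -84.58
rel tcp: along e1 [-28.3  29. ] up [-11.6  14.9] zmax 259.43157712206516 zmin 255.88696251330043 normal off -57.42
(-0.4545936584472656, 2.6644248962402344) (60.20099639892578, 15.623543739318848) 15.710367202758789
side 137 75 plane c [ 536.6 -126.2  154.4] n [-0.1385 -0.9851 -0.1016] elev -5.83 yaw -98.0
rel tcp: along e1 [-27.4  30.8] up [-52.  -32.2] zmax 167.62577368789488 zmin 147.2813918760466 normal off 11.56
(1.437875747680664, -41.705013275146484) (58.63414764404297, 19.66327476501465) 2.2160937786102295
```

```bash
cat >> h.py <<'E'
def upright(yawn,side=-1):
    """fit the big face of the plate standing up near the TCP; yawn = yaw of face normal towards cameras"""
    p,Rm,s=now(); a=np.radians(yawn); n=np.array([np.cos(a),np.sin(a),0]); e=np.array([-n[1],n[0],0])
    for nm in('scene','side'):
        c=viewer.read_camera(nm); P=cloud(c).reshape(-1,3); r=P-p; u=r@e; w=r@n; h=r[:,2]
        k=(abs(u)<26)&(abs(h)<62)&(w>-14)&(w<16)&(c['depth'].ravel()>0)
        f=k&(w>-2); f&=((w-np.median(w[f]))<4.5)  # drop lugs
        A=np.c_[h[f],u[f],np.ones(f.sum())]; 
        for _ in range(4):
            x=np.linalg.lstsq(A,w[f],rcond=None)[0]; res=w-np.c_[h,u,np.ones(len(h))]@x; f=k&(abs(res)<1.5); A=np.c_[h[f],u[f],np.ones(f.sum())]
        print(nm,f.sum(),'lean(+ top toward n) deg',np.degrees(np.arctan(x[0])).round(2),'yaw dev',np.degrees(np.arctan(x[1])).round(2),'face off at tcp',x[2].round(2),'h',np.percentile(h[k],[.5,99.5]).round(1))
E
python3 -c "
from h import *
upright(-98.3)"
```

```text
scene 166 lean(+ top toward n) deg -1.61 yaw dev 1.58 face off at tcp 6.29 h [-3.8 58.9]
side 64 lean(+ top toward n) deg 2.91 yaw dev 0.4 face off at tcp 8.71 h [-52.9 -33. ]
```

```bash
python3 - <<'E'
from h import *
a=np.radians(81.7); d=np.array([np.cos(a),np.sin(a)]); e=np.array([-d[1],d[0]])
for n in ('scene0','side0'):
    z=np.load(n+'.npz');P=z['P'].reshape(-1,3); r=P[:,:2]-[535.2,-35.3]; u=r@d; v=r@e
    for v0 in (-30,0,30):
        k=(abs(v-v0)<15)&(P[:,2]>27)&(P[:,2]<33)&(abs(u)<80); h=np.histogram(u[k],np.arange(-80,82,4))[0]; print(n,v0,' '.join(map(str,h)))
    k=(abs(v)<40)&(P[:,2]>28)&(P[:,2]<33)
    for c in(-42,0,42):
        L=u[k&(u<c)&(u>c-25)]; H=u[k&(u>c)&(u<c+25)]; print(c,np.percentile(L,98).round(1),np.percentile(H,2).round(1))
p,Rm,s=now(); delta((535.4,-35.3,110),Rt(81.7,65,-8.3))
E
```

```text
scene0 -30 0 11 14 15 14 12 16 3 0 0 0 2 14 15 11 15 15 7 0 0 0 0 12 11 15 13 10 13 3 0 0 0 0 13 12 14 8 13 8 1
scene0 0 0 13 13 12 17 13 13 4 0 0 0 0 17 16 11 12 13 11 0 0 0 0 8 12 10 14 8 14 2 0 0 0 2 13 12 11 12 10 13 0
scene0 30 0 12 13 13 14 8 16 3 0 0 0 0 15 12 11 15 11 9 0 0 0 0 7 13 15 9 12 9 4 0 0 0 2 9 13 13 8 9 12 0
-42 -51.3 -31.7
0 -9.7 10.4
42 32.3 51.9
side0 -30 2 18 10 10 7 10 9 1 0 0 0 7 13 10 9 10 9 2 1 0 0 1 13 11 5 9 11 4 1 0 0 0 8 9 8 9 5 8 3 0
side0 0 1 20 8 12 10 10 9 0 0 0 0 3 18 7 11 8 6 6 0 0 0 0 13 10 8 6 10 6 2 0 0 0 8 13 4 8 6 10 4 0
side0 30 0 16 11 10 8 9 10 2 0 0 0 8 11 7 11 9 11 3 0 0 0 0 13 11 9 8 8 7 0 0 0 0 6 11 10 11 5 7 5 0
-42 -52.3 -33.4
0 -9.0 9.1
42 32.1 49.9
rot [-0.24 -0.    0.  ] shift [  0.7  83.8 -88.4] rows>= 2.4
```

```bash
python3 -m inch '[[0,0,0,0.1,12,0,-1],[0,0,0,0.1,24,-10,-1],[0,0,0,0.1,24,-24,-1],[0,0,0,0.1,14,-24,-1],[0,0,0,0.1,8,-20,-1],[0,0,0,0,1.8,-10,-1],[0,0,0,0,0,-4,-1],[0,0,0,0,0,0,-1],[0,0,0,0,0,0,-1]]'; python3 - <<'E'
from h import *
delta((535.3,-35.3,69),Rt(81.7,65,-8.3)); upright(-98.3)
E
```

```text
t: 9.8
eef_pos: [535.6, -35.9, 107.0]
tcp_rot: [-2.004, -0.0, -0.146]
ft_force: [0.3, 0.1, -3.2]
opening: 0.624
rot [-0.16  0.05  0.05] shift [ -0.3   0.6 -38. ] rows>= 0.8
scene 146 lean(+ top toward n) deg 0.03 yaw dev 2.19 face off at tcp 5.21 h [-24.6  59.6]
side 22 lean(+ top toward n) deg 0.94 yaw dev 6.9 face off at tcp 8.21 h [-52.8  49.5]
```

Plate vertical, centred over the slot. Lower while watching the force.

```bash
python3 -m inch '[[0,0,0,0,0.2,-8,-1],[0,0,0,0,0.3,-10,-1],[0,0,0,0,0,-8,-1],[0,0,0,0,0,-5,-1],[0,0,0,0,0,-3,-1],[0,0,0,0,0,-1.5,-1],[0,0,0,0,0,0,-1]]'; python3 -c "
from h import *
upright(-98.3)"
```

```text
t: 10.6
eef_pos: [535.3, -34.9, 70.8]
tcp_rot: [-2.004, 0.001, -0.145]
ft_force: [-0.5, -0.6, -2.5]
opening: 0.626
scene 124 lean(+ top toward n) deg -0.73 yaw dev 1.62 face off at tcp 5.36 h [-30.1  59.3]
side 8 lean(+ top toward n) deg 6.73 yaw dev -20.77 face off at tcp -8.91 h [38.5 53.5]
```

```bash
for i in 1 2 3; do python3 -m inch '[[0,0,0,0,0,-0.8,-1],[0,0,0,0,0,0,-1]]' | grep -E 'eef|ft'; done
```

```text
eef_pos: [535.4, -34.9, 70.2]
ft_force: [0.7, 0.2, -3.4]
eef_pos: [535.3, -34.9, 69.3]
ft_force: [-0.2, 0.6, -3.0]
eef_pos: [535.4, -34.9, 68.7]
ft_force: [-0.2, -0.9, 0.1]
```

```bash
python3 -m inch '[[0,0,0,0,0,-0.4,-1],[0,0,0,0,0,0,0.4],[0,0,0,0,0,0,0.7],[0,0,0,0,0,0,0.7]]'; python3 - <<'E'
from h import *
p,Rm,s=now(); print((-Rm[:,2]).round(3)); upright(-98.3)
E
```

```text
t: 11.7
eef_pos: [535.3, -34.9, 68.1]
tcp_rot: [-2.004, 0.001, -0.145]
ft_force: [0.5, -0.2, 0.4]
opening: 0.807
[-0.131 -0.898  0.42 ]
scene 141 lean(+ top toward n) deg -0.09 yaw dev -0.68 face off at tcp 4.35 h [-39.   60.1]
side 7 lean(+ top toward n) deg 12.17 yaw dev -17.13 face off at tcp -12.12 h [-34.3  56.7]
```

```bash
python3 -m inch '[[0,0,0,-1,-6.5,3,0.8],[0,0,0,-3,-20,9.5,1],[0,0,0,-4,-27,13,1],[0,0,0,-2,-18,20,1],[0,0,0,0,0,40,1],[0,0,0,0,0,40,1],[-4,0.6,0,0,5,35,1],[-8,1.2,0,0,10,20,1],[-8,1.2,0,0,10,10,1],[-8,1.2,0,0,10,5,1]]'; python3 - <<'E'
from h import *
p,Rm,s=now(); print(s['joints'].round(2))
c0=np.array([535.3,-34,126]); a=np.radians(-98.3); n=np.array([np.cos(a),np.sin(a),0]); e=np.array([-n[1],n[0],0])
for nm in('scene','side'):
    c=viewer.read_camera(nm); P=cloud(c).reshape(-1,3); r=P-c0; u=r@e; w=r@n; h=r[:,2]
    near=(abs(u)<36)&(abs(w)<20)
    t=near&(h>-3)&(h<4); print(nm,'top n',t.sum(),'z',(np.median(h[t])+126).round(1),'u',np.percentile(u[t],[2,98]).round(1),'w',np.percentile(w[t],[3,97]).round(1))
    f=near&(h<-6)&(h>-85)&(w>0)&(w<12); 
    x=np.linalg.lstsq(np.c_[h[f],u[f],np.ones(f.sum())],w[f],rcond=None)[0]
    for _ in range(3):
        rr=abs(w-np.c_[h,u,np.ones(len(h))]@x); f=near&(h<-6)&(h>-85)&(rr<1.5); x=np.linalg.lstsq(np.c_[h[f],u[f],np.ones(f.sum())],w[f],rcond=None)[0]
    print('face',f.sum(),'lean',np.degrees(np.arctan(x[0])).round(2),'yawdev',np.degrees(np.arctan(x[1])).round(2),'w at mid h',(x[2]-55*x[0]).round(2))
    if nm=='scene': save(c,'stand',(230,100,430,250),4)
E
```

```text
t: 12.8
eef_pos: [525.5, -72.2, 265.5]
tcp_rot: [-2.505, -0.001, -0.148]
ft_force: [-0.3, 0.4, 0.4]
opening: 1.0
[-0.55  0.39  1.74  0.6   1.34 -0.65]
scene top n 106 z 126.0 u [-29.6  29.4] w [-6.4  7.6]
face 246 lean -0.03 yawdev 0.11 w at mid h 6.56
side top n 79 z 126.0 u [-27.1  31. ] w [-5.7  9.3]
face 252 lean 0.39 yawdev -0.15 w at mid h 6.53
```

View pics/stand.png

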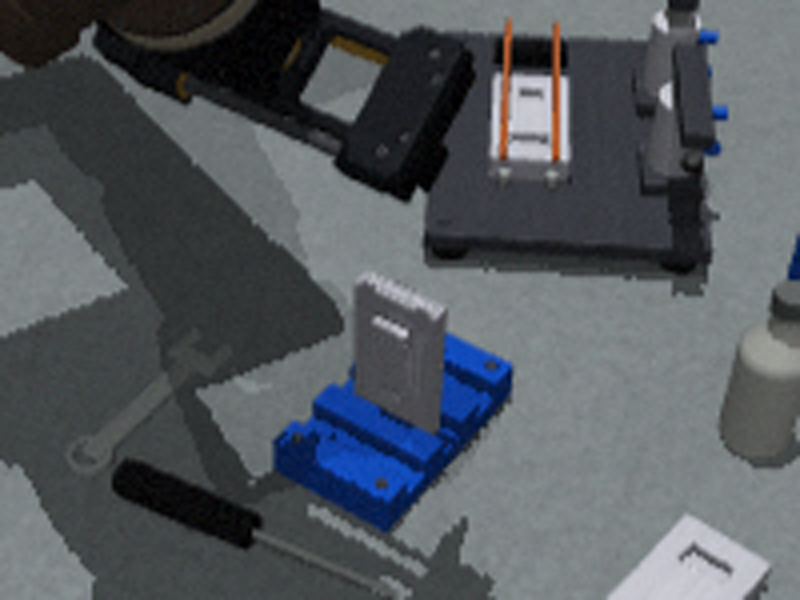

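```bash
python3 - <<'E'
from h import *; from fk import *
f=delta((545,25,230),Rt(-98.3,40,-8.3)); print(ik(np.array((545,25,230.)),f[1]),ik(np.array((536.4,-32.5,72)),f[1]))
E
```

```text
rot [-75.71  11.15  -0.22] shift [ 19.5  94.8 -36.9] rows>= 9.0
(array([ 0.22475708,  0.51165027,  1.66702002, -0.66686318,  1.3213267 ,
        0.6601849 ]), np.float64(0.4631368164747529)) (array([ 0.131004  ,  0.70350284,  1.84065165, -0.82123108,  1.00645302,
        0.87553494]), np.float64(0.3087689194939379))
```

```bash
python3 -m inch '[[-7.57,1.1,0,2,9.5,0,1],[-7.57,1.1,0,2,9.5,0,1],[-7.57,1.1,0,2,9.5,0,1],[-7.57,1.1,0,2,9.5,0,1],[-7.57,1.1,0,2,9.5,0,1],[-7.57,1.1,0,2,9.5,0,1],[-7.57,1.1,0,2,9.5,-5,1],[-7.57,1.1,0,2,9.5,-10,1],[-7.57,1.1,0,2,9.5,-10,1],[-7.57,1.1,0,1.5,9.5,-10,1]]'; python3 -m inch '[[0,0,0,0,0,0,1]]'; python3 - <<'E'
from h import *
f=delta((545,25,141),Rt(-98.3,40,-8.3)); delta((536.4,-32.5,72),f[1],f)
E
```

```text
t: 13.9
eef_pos: [544.7, 23.3, 227.9]
tcp_rot: [2.444, 0.001, -0.148]
ft_force: [0.1, 0.3, 0.3]
opening: 1.005
t: 14.0
eef_pos: [543.9, 24.9, 224.7]
tcp_rot: [2.444, 0.008, -0.145]
ft_force: [0.5, -0.8, 0.2]
opening: 1.0
rot [-0.1  -0.45  0.02] shift [  1.1   0.1 -83.7] rows>= 1.7
rot [0. 0. 0.] shift [ -8.6 -57.5 -69. ] rows>= 1.8
```

```bash
python3 -m inch '[[0,0,0,0.5,0,-40,1],[0,-0.4,0,0.5,0,-40,1],[0,0,0,-1,-5,-8,1],[0,0,0,-2,-14,-17,1],[0,0,0,-2,-14,-17,1],[0,0,0,-2,-14,-17,1],[0,0,0,-1.5,-9,-11,1],[0,0,0,0,-1,-2,1],[0,0,0,0,0,0,1]]'; python3 - <<'E'
from h import *
f=delta((536.4,-32.5,72),Rt(-98.3,40,-8.3))
E
```

```text
t: 14.9
eef_pos: [537.6, -33.9, 77.2]
tcp_rot: [2.451, -0.008, -0.148]
ft_force: [0.6, 0.6, 0.5]
opening: 0.999
rot [-0.36  0.51  0.18] shift [-1.2  1.4 -5.2] rows>= 0.1
```

```bash
python3 -m inch '[[-0.3,0.4,0.1,-1.2,1.4,-3.7,0.8],[0,0,0,0,0,-1.5,0.5],[0,0,0,0,0,0,0.3],[0,0,0,0,0,0,0.2],[0,0,0,0,0,0,-1],[0,0,0,0,0,0,-1],[0,0,0,0,0,0,-1]]'; python3 - <<'E'
from h import *
f=delta((536.4,-32.5,72),Rt(-98.3,40,-8.3))
c0=np.array([536.2,-33.7,71]); a=np.radians(-98.3); n=np.array([np.cos(a),np.sin(a),0]); e=np.array([-n[1],n[0],0])
for nm in('scene','side'):
    c=viewer.read_camera(nm); P=cloud(c).reshape(-1,3); r=P-c0; u=r@e; w=r@n; h=r[:,2]
    near=(abs(u)<27)&(abs(w)<20)
    f=near&(h<50)&(h>-32)&(w>0)&(w<12); 
    x=np.linalg.lstsq(np.c_[h[f],u[f],np.ones(f.sum())],w[f],rcond=None)[0]
    for _ in range(3):
        rr=abs(w-np.c_[h,u,np.ones(len(h))]@x); f=near&(h<50)&(h>-32)&(rr<1.5); x=np.linalg.lstsq(np.c_[h[f],u[f],np.ones(f.sum())],w[f],rcond=None)[0]
    t=near&(h>50)&(h<60)
    print(nm,'face',f.sum(),'lean',np.degrees(np.arctan(x[0])).round(2),'yawdev',np.degrees(np.arctan(x[1])).round(2),'w mid',x[2].round(2),'top z',np.percentile(h[t]+71,[50,98]))
    if nm=='scene': save(c,'regrip',(230,100,430,250),4)
E
```

```text
t: 15.6
eef_pos: [536.1, -32.0, 71.6]
tcp_rot: [2.445, -0.002, -0.145]
ft_force: [-0.8, -0.2, 2.1]
opening: 0.628
rot [-0.06  0.11  0.01] shift [ 0.3 -0.5  0.4] rows>= 0.0
scene face 196 lean 0.19 yawdev 1.46 w mid 7.15 top z [125.56177114 127.7996584 ]
side face 229 lean -0.0 yawdev -0.19 w mid 7.23 top z [125.59506139 127.65441683]
```

View pics/regrip.png

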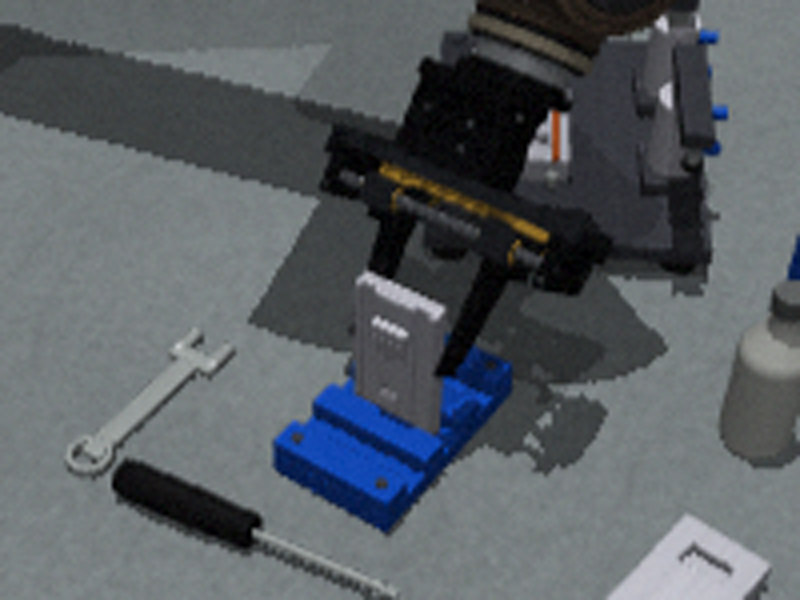

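```bash
cat > seat.py <<'E'
from h import *
from scipy.optimize import minimize
def rays(c,z):
    v,u=np.mgrid[0:400,0:640]; d=np.stack([(u-c['cx'])/c['fx'],(v-c['cy'])/c['fy'],np.ones_like(u,float)],-1)@rot(c['orientation']).T
    o=np.array(c['position']); t=(z-o[2])/d[...,2]; return (o+d*t[...,None])[...,:2]
def fit(c,col,x0=(502,269.5,-68.2)):
    X50=rays(c,50);X53=rays(c,52.5); C=col.astype(float); g=C.mean(-1)
    near=np.hypot(X50[...,0]-x0[0],X50[...,1]-x0[1])<150
    org=near&(C[...,0]>1.4*C[...,2])&(C[...,0]-C[...,2]>35)
    sat=C.max(-1)-C.min(-1); near2=np.hypot(X50[...,0]-x0[0],X50[...,1]-x0[1])<75
    def loc(X,s):
        a=np.radians(s[2]); d=np.array([np.cos(a),np.sin(a)]); e=np.array([-d[1],d[0]]); r=X-np.array(s[:2]); return r@d,r@e
    sg=lambda t:1/(1+np.exp(-np.clip(t/0.8,-30,30)))
    box=lambda u,v,cu,hu,hv:sg(hu-abs(u-cu))*sg(hv-abs(v))
    Xn=X50[near2];gn=np.clip(g[near2],0,np.percentile(g[near2],92));gn=(gn-gn.min())/np.ptp(gn)
    Xo=X53[org]; w=(C[org][:,0]-C[org][:,2]); w/=w.sum()
    def cost(s):
        u,v=loc(Xo,s); ou=np.sum(w*np.minimum((abs(v)-20)**2,16))
        u,v=loc(Xn,s); m=(abs(v)<15)&(abs(u)<70)     # strip between the pipes
        pred=sg(55-abs(u))*(1-box(u,v,30,7.75,14.75))*(1-box(u,v,-30,7.75,8.75))
        m2=m&(abs(u)<53)
        return ou*0.05+np.mean((gn[m2]-pred[m2])**2)*5
    best=min((minimize(cost,np.array(x0)+[dx,dy,0],method='Nelder-Mead',options=dict(initial_simplex=np.array(x0)+[dx,dy,0]+np.array([[0,0,0],[3,0,0],[0,3,0],[0,0,2]]),xatol=.02,fatol=1e-6,maxiter=600)) for dx in(-3,0,3) for dy in(-3,0,3)),key=lambda r:r.fun)
    return best.x,best.fun,org.sum()
if __name__=='__main__':
    for n in('scene','side'):
        c=viewer.read_camera(n); x,f,k=fit(c,np.load(n+'0.npz')['color']); print(n,x.round(2),round(f,4),k)
    # depth-based: dark/bright check of heights inside the fitted notches
E
python3 seat.py
```

```text
scene [499.48 273.38 -67.8 ] 0.467 133
side [500.57 271.05 -68.17] 0.5355 114
```

```bash
python3 - <<'E'
from h import *
S=np.array([500.5,271.5]); a=np.radians(-68.); d=np.array([np.cos(a),np.sin(a)]); e=np.array([-d[1],d[0]])
def edges(t,k,lo,hi,step,perc):
    o=[]
    return o
for n in ['scene0','side0']:
    P=np.load(n+'.npz')['P'].reshape(-1,3); u=(P[:,:2]-S)@d; v=(P[:,:2]-S)@e; z=P[:,2]
    J=(z>26)&(z<34)&(abs(u)<160)&(v>-90)&(v<150)
    # max/min u in v-bins, min v in u-bins
    b=lambda x,y,lo,hi,st,f:[round(float(f(y[J&(x>=q)&(x<q+st)])),1) if (J&(x>=q)&(x<q+st)).sum()>4 else None for q in range(lo,hi,st)]
    print(n,'jig umax',b(v,u,-70,70,10,np.max)); print('umin',b(v,u,-70,130,10,np.min)); print('vmin',b(u,v,-130,120,12,np.min)); print('vmax',b(u,v,-130,120,12,np.max))
    B=(z>48)&(z<51.8)&(abs(u)<62)&(abs(v)<36)
    J=B
    print('blk umax',b(v,u,-14,14,4,np.max),'umin',b(v,u,-14,14,4,np.min)); print('vmin',b(u,v,-50,50,10,np.min),'vmax',b(u,v,-50,50,10,np.max))
    # top points in the strip, ordered u histogram (notch gaps)
    k=B&(abs(v)<8); print(np.histogram(u[k],np.arange(-60,61,3))[0])
    k=B&(abs(v)<13); print(np.histogram(u[k],np.arange(-60,61,3))[0])
    k=(z<47)&(z>38)&(abs(u)<45)&(abs(v)<18); print('notch pts',np.c_[u[k],v[k],z[k]].round(1).tolist()[:40])
E
```

```text
scene0 jig umax [125.4, 125.0, 126.2, 126.9, 126.2, 127.0, 126.1, 123.8, 124.5, 124.3, 126.2, 126.2, 126.6, 125.5]
umin [-139.4, -145.1, -141.7, -147.6, -144.8, -148.4, -142.8, -142.7, -140.8, -143.4, -145.3, -143.3, -146.4, -138.7, -141.4, -144.9, -143.9, 65.6, 64.1, 60.4]
vmin [-74.9, -74.5, -73.8, -73.5, -72.5, -75.2, -74.5, -73.8, -73.5, -72.7, -75.3, -74.3, -74.0, -73.2, -75.1, -74.8, -74.2, -73.4, -75.3, -75.0, -74.4]
vmax [96.2, 93.1, 88.4, 85.2, 85.0, 84.5, 84.0, 98.9, 95.8, 95.1, 94.4, 85.3, 133.7, 84.4, 83.9, 134.3, 134.0, 132.5, 134.9, 133.7, 133.2]
blk umax [55.3, 54.5, 57.2, 43.1, 53.1, 55.3, 55.7] umin [-48.9, -49.8, -49.8, -51.0, -51.6, -54.1, -50.3]
vmin [-30.1, -29.8, -29.5, -29.2, -29.1, -28.7, -28.4, -28.1, -27.8, -30.4] vmax [27.3, 27.4, 27.4, 27.2, 27.3, 27.2, 27.2, 27.0, 27.0, 27.0]
[0 0 2 2 4 0 1 1 0 0 0 0 0 4 1 1 1 2 1 4 4 0 1 2 4 2 3 4 0 0 0 0 3 3 2 1 1
 3 1 1]
[0 1 2 4 6 1 3 2 1 1 0 2 2 4 1 3 2 3 2 5 7 1 3 2 6 4 6 7 0 0 0 0 5 4 4 3 2
 6 5 1]
notch pts [[-44.8, -1.1, 46.8], [-39.1, -7.3, 46.6], [-39.3, -4.2, 46.6], [-39.8, -1.0, 46.5], [-39.7, 2.2, 46.7], [-4
[... 1251 characters left out ...]
136.6, 138.0, 134.2]
blk umax [None, 54.5, 53.4, 59.7, 56.6, 58.8, 46.2] umin [None, -49.3, -48.2, -43.6, -51.8, -46.0, -52.1]
vmin [-28.5, -28.6, -28.9, -26.5, -30.3, -28.5, -30.6, -28.5, -30.2, -30.8] vmax [30.2, 29.4, 21.5, 33.3, 34.7, 31.6, 32.1, 31.2, 31.7, 32.0]
[0 0 1 2 2 3 1 3 2 0 0 0 0 0 1 1 1 3 1 2 2 3 1 3 2 2 1 3 2 0 0 0 0 1 2 2 2
 3 2 2]
[0 0 2 3 3 3 3 3 2 1 0 1 0 1 2 2 2 3 1 4 2 3 1 4 3 3 2 6 2 0 0 0 0 2 3 4 2
 3 3 2]
notch pts [[-36.2, 1.1, 44.6], [-37.5, 6.4, 42.6], [-36.8, 9.9, 41.6], [23.5, 15.3, 46.1], [21.6, 4.3, 45.8], [25.1, 5.3, 46.4], [25.3, 9.3, 45.1], [24.2, 14.4, 43.2], [27.6, 15.6, 43.7], [23.0, -5.4, 46.0], [23.3, -1.7, 44.8], [24.2, 1.7, 44.0], [21.0, 8.7, 40.8]]
```

```bash
python3 -m inch '[[0,0,0,0,0,3,-1],[0,0,0,0,0,10,-1],[0,0,0,0,0,20,-1],[0,0,0,0,0,30,-1],[0,0,0,0,0,35,-1],[0,0,0,0,0,25,-1],[0,0,0,0,0,10,-1]]'; python3 - <<'E'
from h import *; from fk import *
f=delta((501.5,269.5,200),Rt(111.9,50,21.9)); p0,R0,s=now(); q=s['joints']
rv=R.from_matrix(f[1]@R0.T).as_rotvec()
for i in range(0,21,2):
    t=i/20; b=ik(p0+t*(np.array(f[0])-p0),R.from_rotvec(rv*t).as_matrix()@R0,q); q=b[0]; print(t,q.round(2),b[1].round(2))
E
```

```text
t: 16.5
eef_pos: [536.5, -31.9, 207.1]
tcp_rot: [2.446, -0.005, -0.145]
ft_force: [-0.6, 0.7, -3.8]
opening: 0.627
rot [90.07 10.96 23.92] shift [-35.  301.4  -7.1] rows>= 11.0
0.0 [ 0.13  0.51  1.75 -0.72  1.21  0.66] 0.41
0.1 [ 0.13  0.47  1.75 -0.57  1.16  0.51] 0.56
0.2 [ 0.11  0.44  1.74 -0.41  1.13  0.36] 0.72
0.3 [ 0.1   0.42  1.74 -0.25  1.11  0.21] 0.88
0.4 [ 0.08  0.41  1.74 -0.08  1.1   0.06] 1.04
0.5 [ 0.06  0.41  1.74  0.09  1.1  -0.1 ] 1.04
0.6 [ 0.04  0.42  1.74  0.26  1.12 -0.25] 1.05
0.7 [ 0.02  0.44  1.75  0.42  1.15 -0.4 ] 1.04
0.8 [ 0.01  0.48  1.76  0.57  1.2  -0.54] 1.03
0.9 [ 0.01  0.52  1.77  0.7   1.25 -0.68] 1.02
1.0 [ 0.02  0.57  1.77  0.83  1.32 -0.8 ] 1.02
```

```bash
python3 -m inch '[[4.5,0.55,1.2,-1.7,15,0,-1],[4.5,0.55,1.2,-1.7,15,0,-1],[4.5,0.55,1.2,-1.7,15,0,-1],[4.5,0.55,1.2,-1.7,15,0,-1],[4.5,0.55,1.2,-1.7,15,0,-1],[4.5,0.55,1.2,-1.7,15,0,-1],[4.5,0.55,1.2,-1.7,15,0,-1],[4.5,0.55,1.2,-1.7,15,0,-1],[4.5,0.55,1.2,-1.7,15,0,-1],[4.5,0.55,1.2,-1.7,15,0,-1]]' | grep -E 'eef|ft'; python3 -m inch '[[4.5,0.55,1.2,-1.7,15,0,-1],[4.5,0.55,1.2,-1.7,15,0,-1],[4.5,0.55,1.2,-1.7,15,0,-1],[4.5,0.55,1.2,-1.7,15,0,-1],[4.5,0.55,1.2,-1.7,15,0,-1],[4.5,0.55,1.2,-1.7,15,0,-1],[4.5,0.55,1.2,-1.7,15,0,-1],[4.5,0.55,1.2,-1.7,15,0,-1],[4.5,0.55,1.2,-1.7,15,0,-1],[4.5,0.55,1.2,-1.7,15,0,-1]]'; python3 -m inch '[[0,0,0,0,0,0,-1],[0,0,0,0,0,0,-1]]'|grep eef; python3 - <<'E'
from h import *
f=delta((501.5,269.5,200),Rt(111.9,50,21.9))
E
```

```text
eef_pos: [518.7, 118.4, 204.0]
ft_force: [-0.4, -0.0, -3.6]
t: 18.5
eef_pos: [501.9, 268.2, 203.9]
tcp_rot: [-2.269, -0.0, 0.387]
ft_force: [-0.3, -0.2, -3.3]
opening: 0.629
eef_pos: [502.0, 267.5, 203.7]
rot [ 0.28  0.   -0.25] shift [-0.5  2.  -3.7] rows>= 0.1
```

```bash
python3 -m inch '[[0.1,0,-0.1,0,0.5,-10,-1],[0.1,0,-0.1,-0.3,0.5,-25,-1],[0,0,0,0,0.5,-30,-1],[0,0,0,0,0.5,-20,-1],[0,0,0,0,0,-10,-1],[0,0,0,0,0,0,-1],[0,0,0,0,0,0,-1]]'; cat > held.py <<'E'
from h import *
p,Rm,s=now(); S=np.array([501.3,270.0]); a=np.radians(-68.1); d=np.array([np.cos(a),np.sin(a)]); e=np.array([-d[1],d[0]])
print('tcp',p.round(1),'in seat',((p[:2]-S)@d).round(2),((p[:2]-S)@e).round(2))
delta((*(S+0.6*d),p[2]),Rt(111.9,50,21.9))
for nm in('scene','side'):
    c=viewer.read_camera(nm); P=cloud(c).reshape(-1,3); C=c['color'].reshape(-1,3).astype(int)
    u=(P[:,:2]-S)@d; v=(P[:,:2]-S)@e; h=P[:,2]-p[2]
    t=(abs(u)<60)&(abs(v)<29)&(h>0)&(h<14)&(C.min(1)>100)
    for _ in range(4):
        x=np.linalg.lstsq(np.c_[u[t],v[t],np.ones(t.sum())],h[t],rcond=None)[0]; rr=abs(h-np.c_[u,v,np.ones(len(u))]@x); t=(abs(u)<65)&(abs(v)<36)&(rr<1.5)&(C.min(1)>100)
    print(nm,t.sum(),'slope u,v deg',np.degrees(np.arctan(x[:2])).round(2),'top above tcp',x[2].round(2),'u',np.percentile(u[t],[1,99]).round(1),'v',np.percentile(v[t],[1,99]).round(1))
    q=np.c_[u[t],v[t]].astype(np.float32); print('   rect',[np.round(i,1) for i in cv2.minAreaRect(q)])
    save(c,nm+'_h%d'%p[2],(300,60,440,180) if nm=='scene' else (220,80,380,220),4 if nm=='scene' else 3.5)
E
python3 held.py
```

```text
t: 19.4
eef_pos: [502.1, 269.9, 110.0]
tcp_rot: [-2.269, -0.002, 0.383]
ft_force: [0.3, 0.1, -2.6]
opening: 0.627
tcp [502.1 269.9 110. ] in seat 0.37 0.74
rot [-0.07  0.11 -0.06] shift [-0.6 -0.5  0. ] rows>= 0.0
scene 8 slope u,v deg [-28.01  -2.66] top above tcp 33.02 u [49.7 54.4] v [17.8 29.3]
   rect [array([51.8, 23.7]), array([11.7,  4.2]), np.float64(83.3)]
side 66 slope u,v deg [-0.06  1.07] top above tcp 5.38 u [-49.9  56. ] v [-28.3  29.3]
   rect [array([ 3.4, -0.4]), array([112.2,  47.9]), np.float64(7.5)]
```

```bash
ls pics; python3 -c "
import cv2,glob,numpy as np
a=cv2.imread(glob.glob('pics/scene_h*')[0]);b=cv2.imread(glob.glob('pics/side_h*')[0]);H=420
f=lambda i:cv2.resize(i,(int(i.shape[1]*H/i.shape[0]*.75),int(H*.75)))
cv2.imwrite('pics/hov.png',np.hstack([f(a),f(b)]))"
```

```text
arm.png
grip.png
orth.png
regrip.png
scene0.png
scene1.png
scene_h110.png
side0.png
side1.png
side_h110.png
stand.png
```

View pics/hov.png

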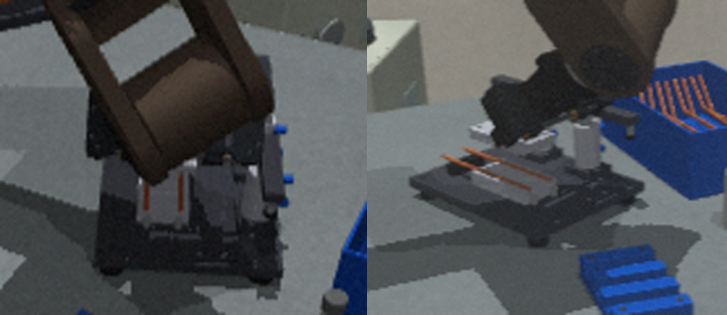

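```bash
python3 - <<'E'
from h import *
p,Rm,s=now(); S=np.array([501.3,270.0]); a=np.radians(-68.1); d=np.array([np.cos(a),np.sin(a)]); e=np.array([-d[1],d[0]])
c=viewer.read_camera('side')
def m(P,z0,name):
    P=P.reshape(-1,3); u=(P[:,:2]-S)@d; v=(P[:,:2]-S)@e
    k=(abs(P[:,2]-z0)<1.6)&(abs(u)<66)&(abs(v)<38)
    o=lambda f,x,y,q:[round(float(f(y[k&(x>=i)&(x<i+6)])),1) if (k&(x>=i)&(x<i+6)).sum()>2 else None for i in q]
    print(name,k.sum(),'umin by v',o(np.min,v,u,range(-30,30,6)),'umax',o(np.max,v,u,range(-30,30,6)))
    print('   vmin by u',o(np.min,u,v,range(-54,54,6)),'vmax',o(np.max,u,v,range(-54,54,6)))
m(np.load('side0.npz')['P'],50,'block'); m(np.load('scene0.npz')['P'],50,'block scene'); m(cloud(c),115.4,'plate')
E
```

```text
block 182 umin by v [-54.8, -51.0, -40.2, -51.0, -49.9, -53.5, -53.8, -50.4, -63.0, -48.3] umax [57.7, 55.3, 41.4, 52.9, 51.7, 50.8, 49.0, 54.5, 55.6, 56.0]
   vmin by u [-26.1, -26.8, -28.9, -29.1, -27.7, -27.7, -24.2, -30.5, -28.9, -28.7, -28.0, -30.7, -27.3, -29.4, None, -30.9, -28.5, -28.1] vmax [27.8, 29.9, 15.5, 29.2, 21.2, 33.1, 20.8, 34.5, 15.4, 31.5, 24.8, 31.9, 17.6, 31.0, None, 31.9, 30.8, 28.4]
block scene 248 umin by v [-56.0, -60.4, -60.7, -51.5, -52.7, -53.3, -55.8, -54.7, -53.7, -54.3] umax [54.5, 54.1, 53.7, 52.9, 55.5, 51.4, 54.0, 53.6, 54.2, 54.1]
   vmin by u [-30.4, -27.1, -30.1, -29.9, -29.7, -29.4, -26.1, -29.3, -28.9, -28.7, -28.6, -25.3, -28.3, -27.9, -27.8, -27.6, -30.5, -30.3] vmax [27.0, 26.9, 26.8, 27.1, 23.7, 27.0, 27.0, 27.1, 26.9, 26.9, 27.0, 27.0, 23.7, 26.9, 20.7, 26.9, 23.8, 26.9]
plate 82 umin by v [-40.2, -50.4, -43.1, -49.0, -47.4, -53.3, 46.8, 46.9, 42.5, 48.5] umax [58.5, 59.0, 59.2, 59.6, 54.8, 56.1, 54.4, 58.0, 55.6, 55.9]
   vmin by u [-22.2, -18.4, -26.7, -28.4, -26.8, -27.8, None, None, None, None, None, None, None, None, None, -23.9, -23.5, -26.8] vmax [0.5, 5.5, 0.6, -6.8, -4.9, -17.6, None, None, None, None, None, None, None, None, None, 32.2, 21.8, 29.1]
```

```bash
python3 -m inch '[[0,0,0,-0.3,-0.3,-10,-1],[0,0,0,-0.3,-0.2,-14,-1],[0,0,0,0,0,-10,-1],[0,0,0,0,0,-5,-1],[0,0,0,0,0,0,-1],[0,0,0,0,0,0,-1]]'; python3 - <<'E'
from h import *
p,Rm,s=now(); S=np.array([501.3,270.0]); a=np.radians(-68.1); d=np.array([np.cos(a),np.sin(a)]); e=np.array([-d[1],d[0]])
print('tcp',p.round(1),'in seat',((p[:2]-S)@d).round(2),((p[:2]-S)@e).round(2))
print('rot'); delta(p,Rt(111.9,50,21.9))
for nm in('side','scene'):
    c=viewer.read_camera(nm); P=cloud(c).reshape(-1,3); u=(P[:,:2]-S)@d; v=(P[:,:2]-S)@e
    for z0,n in((p[2]+5.3,'plate'),(50,'block')):
        k=(abs(P[:,2]-z0)<1.8)&(abs(u)<66)&(abs(v)<38)
        o=lambda f,x,y,q:[round(float(f(y[k&(x>=i)&(x<i+6)])),1) if (k&(x>=i)&(x<i+6)).sum()>2 else None for i in q]
        print(nm,n,k.sum(),'umin by v',o(np.min,v,u,range(-30,30,6)),'umax',o(np.max,v,u,range(-30,30,6)))
        print('   vmin by u',o(np.min,u,v,range(-54,54,6)),'vmax',o(np.max,u,v,range(-54,54,6)))
    if nm=='side': save(c,'close',(240,100,340,180),7)
E
```

```text
t: 20.15
eef_pos: [501.3, 269.5, 70.3]
tcp_rot: [-2.268, -0.001, 0.383]
ft_force: [-0.5, -0.5, -2.2]
opening: 0.628
tcp [501.3 269.5  70.3] in seat 0.45 -0.21
rot
rot [-0.08  0.04 -0.06] shift [0. 0. 0.] rows>= 0.0
side plate 82 umin by v [-48.9, -51.4, -48.5, -47.7, -43.9, -53.7, 50.2, 52.7, 43.5, 44.0] umax [57.3, 50.8, 56.7, 57.4, 58.0, 57.5, 57.4, 56.8, 54.6, 57.6]
   vmin by u [-28.0, -28.8, -15.6, -28.0, -27.8, -27.6, None, None, None, None, None, None, None, None, None, None, -27.4, -29.5] vmax [4.5, -3.4, -2.5, -5.7, -12.1, -8.7, None, None, None, None, None, None, None, None, None, None, 31.9, 19.9]
side block 90 umin by v [-50.4, -64.7, -30.2, 5.2, 43.0, 48.9, 39.4, 46.1, 36.1, None] umax [54.2, 57.2, 54.7, 55.2, 52.9, 54.7, 56.1, 56.7, 55.2, None]
   vmin by u [-29.4, None, -29.3, -23.7, None, None, -29.8, -30.0, -28.5, None, -28.8, -29.0, -27.5, -29.6, -30.4, -28.2, -29.4, -33.6] vmax [-20.8, None, -19.5, -13.5, None, None, -13.0, -17.2, -23.1, None, -19.1, -21.6, -12.0, -9.4, -21.5, 28.4, 31.8, 19.2]
scene plate 4 umin by v [None, None, None, None, None, None, None, None, None, 52.6] umax [None, None, None, None, None, None, None, None, None, 56.7]
   vmin by u [None, None, None, None, None, None, None, None, None, None, None, None, None, None, None, None, None, None] vmax [None, None, None, None, None, None, None, None, None, None, None, None, None, None, None, None, None, None]
scene block 27 umin by v [None, None, None, None, 48.1, 40.0, 41.7, 37.3, 34.0, None] umax [None, None, None, None, 53.1, 56.1, 51.3, 53.7, 52.8, None]
   vmin by u [None, None, None, None, None, None, None, None, None, None, None, None, None, None, None, 5.8, 2.7, -3.3] vmax [None, None, None, None, None, None, None, None, None, None, None, None, None, None, None, 23.8, 26.9, 21.0]
```

View pics/close.png

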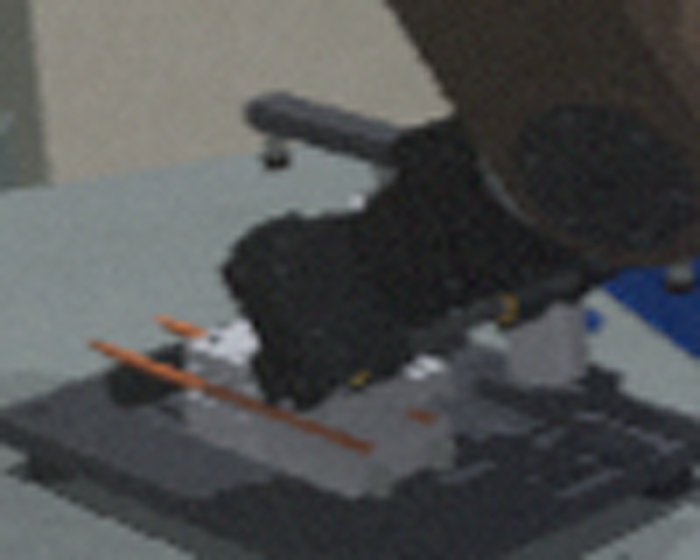

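```bash
python3 -m inch '[[0,0,0,-0.6,1.4,0,-1],[0,0,0,0,0,-2,-1],[0,0,0,0,0,-1,-1],[0,0,0,0,0,0,-1]]'| grep -E 'eef|ft'; for i in 1 2 3; do python3 -m inch '[[0,0,0,0,0,-0.7,-1],[0,0,0,0,0,0,-1]]'| grep -E 'eef|ft'; done; python3 -c "
from h import *
print(state()['moment'].round(3))"
```

```text
eef_pos: [500.6, 270.9, 67.4]
ft_force: [-0.8, -0.8, -3.2]
eef_pos: [500.6, 270.9, 66.7]
ft_force: [-0.2, 0.5, -3.6]
eef_pos: [500.6, 270.9, 66.0]
ft_force: [-0.2, 0.4, -2.3]
eef_pos: [500.6, 270.9, 65.3]
ft_force: [0.2, 0.6, -3.2]
[-0.832 -0.243 -0.054]
```

```bash
for i in 1 2 3 4; do python3 -m inch '[[0,0,0,0,0,-0.7,-1],[0,0,0,0,0,0,-1]]'| grep -E 'eef|ft'; done; python3 -c "
from h import *
print(state()['moment'].round(3))"
```

```text
eef_pos: [500.6, 270.9, 64.6]
ft_force: [0.7, -0.0, -3.4]
eef_pos: [500.6, 270.9, 63.9]
ft_force: [-1.3, -0.1, -2.3]
eef_pos: [500.6, 270.9, 63.1]
ft_force: [0.1, -0.7, -2.2]
eef_pos: [500.6, 270.9, 62.5]
ft_force: [-0.3, 0.1, -3.7]
[-0.861 -0.317 -0.014]
```

```bash
for i in 1 2 3 4; do python3 -m inch '[[0,0,0,0,0,-0.7,-1],[0,0,0,0,0,0,-1]]'| grep -E 'eef|ft'; done
```

```text
eef_pos: [500.6, 270.9, 61.8]
ft_force: [0.7, -0.1, -2.5]
eef_pos: [500.6, 270.9, 61.1]
ft_force: [0.2, 0.1, -3.1]
eef_pos: [500.6, 270.9, 60.4]
ft_force: [0.4, -0.5, -2.7]
eef_pos: [500.6, 270.9, 59.7]
ft_force: [0.5, 0.6, -2.9]
```

```bash
for i in 1 2 3 4; do python3 -m inch '[[0,0,0,0,0,-0.4,-1],[0,0,0,0,0,0,-1]]'| grep -E 'eef|ft'; done
```

```text
eef_pos: [500.6, 270.9, 59.5]
ft_force: [0.6, -0.7, -0.1]
eef_pos: [500.6, 270.9, 59.5]
ft_force: [-1.0, -2.7, 4.0]
eef_pos: [500.6, 270.9, 59.5]
ft_force: [-1.6, -5.0, 9.6]
eef_pos: [500.7, 270.9, 59.5]
ft_force: [-2.0, -5.5, 13.2]
```

```bash
python3 -m inch '[[0,0,0,0,0,0.7,-1],[0,0,0,0,0,0,-1]]'| grep -E 'eef|ft'; python3 - <<'E'
from h import *
S=np.array([500.8,270.9]); a=np.radians(-68.1); d=np.array([np.cos(a),np.sin(a)]); e=np.array([-d[1],d[0]])
for nm in('side','scene'):
    c=viewer.read_camera(nm); P=cloud(c).reshape(-1,3); C=c['color'].reshape(-1,3).astype(int); u=(P[:,:2]-S)@d; v=(P[:,:2]-S)@e;z=P[:,2]
    t=(abs(u)<54)&(abs(v)<28)&(abs(z-64)<5)&(C.min(1)>90)
    for lo,hi in((-54,-20),(-20,20),(20,54)):
        k=t&(u>=lo)&(u<hi); print(nm,lo,hi,k.sum(),z[k].mean().round(2) if k.any() else '',np.median(z[k]) if k.any() else '')
E
```

```text
eef_pos: [500.6, 270.9, 59.5]
ft_force: [-0.6, -4.4, 8.0]
side -54 -20 34 64.19 64.36319546056711
side -20 20 1 65.98 65.97807318133368
side 20 54 7 63.98 64.43325193594404
scene -54 -20 0  
scene -20 20 0  
scene 20 54 0
```

```bash
python3 -m inch '[[0,0,0,0,0,0.6,-1],[0,0,0,0,0,0,-1],[0,0,0,0,0,0,0.3],[0,0,0,0,0,0,0.4],[0,0,0,0,0,0,0.55],[0,0,0,0,0,0,0.6],[0,0,0,0,0,0,0.6]]'; python3 - <<'E'
from h import *
p,Rm,s=now(); print((-Rm[:,2]).round(3))
E
```

```text
t: 24.65
eef_pos: [500.6, 270.9, 59.4]
tcp_rot: [-2.268, -0.001, 0.383]
ft_force: [0.8, 0.7, 0.5]
opening: 0.795
[ 0.286 -0.711  0.642]
```

```bash
python3 -m inch '[[0,0,0,1.5,-3.5,3.2,0.6],[0,0,0,4,-10,9,0.6],[0,0,0,7,-17.5,16,0.6],[0,0,0,9,-22,20,0.6],[0,0,0,9,-22,25,0.6],[0,0,0,5,-22,35,0.6],[0,0,0,0,-22,35,0.6],[0,0,0,0,-25,30,0.6],[0,0,0,0,-30,20,0.6],[0,0,0,0,-30,0,0.6]]'; python3 - <<'E'
from h import *
S=np.array([500.8,270.9]); a=np.radians(-68.1); d=np.array([np.cos(a),np.sin(a)]); e=np.array([-d[1],d[0]])
ims=[]
for nm,b in(('scene',(320,70,430,180)),('side',(235,105,345,195))):
    c=viewer.read_camera(nm); P=cloud(c).reshape(-1,3); C=c['color'].reshape(-1,3).astype(int); u=(P[:,:2]-S)@d; v=(P[:,:2]-S)@e;z=P[:,2]
    t=(abs(u)<62)&(abs(v)<36)&(abs(z-64)<3.0)&(C.min(1)>80); x=np.linalg.lstsq(np.c_[u[t],v[t],np.ones(t.sum())],z[t],rcond=None)[0]
    print(nm,t.sum(),'slopes deg',np.degrees(np.arctan(x[:2])).round(2),'z0',x[2].round(2),[np.round(q,1) for q in cv2.minAreaRect(np.c_[u[t],v[t]].astype(np.float32))])
    for lo,hi in((-54,-20),(-20,20),(20,54)):
        k=t&(u>=lo)&(u<hi); print('  ',k.sum(),np.median(z[k]).round(2))
    im=c['color'][b[1]:b[3],b[0]:b[2],::-1]; ims.append(cv2.resize(im,(390,int(390*im.shape[0]/im.shape[1]))))
h=min(i.shape[0] for i in ims); cv2.imwrite('pics/final.png',np.hstack([i[:h] for i in ims]))
E
```

```text
t: 25.65
eef_pos: [536.5, 64.8, 256.0]
tcp_rot: [-2.272, -0.005, 0.383]
ft_force: [0.3, 0.0, -0.0]
opening: 0.8
scene 368 slopes deg [-0.03 -0.26] z0 63.89 [array([ 5.9, -0.8]), array([ 59.3, 104. ]), np.float64(89.9)]
   73 63.82
   150 63.82
   134 64.08
side 289 slopes deg [-0.16  0.28] z0 64.44 [array([2.5, 0.9]), array([ 64.2, 115.7]), np.float64(89.8)]
   78 64.54
   97 64.66
   92 64.66
```

View pics/final.png

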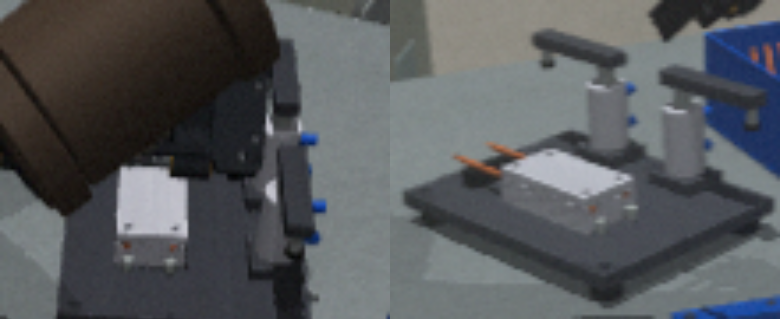

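```bash
python3 - <<'E'
from h import *
c=viewer.read_camera('side'); a=np.load('side0.npz'); P=cloud(c); dz=abs(P[...,2]-a['P'][...,2])
# changed areas on the bench below 150 mm, outside cover/seat/arm
m=(dz>6)&(a['P'][...,2]<150)&(P[...,2]<150)&(P[...,2]>-5)
n,l,st,ce=cv2.connectedComponentsWithStats(m.astype(np.uint8))
for i in range(1,n):
    if st[i,4]>60: print(st[i],a['P'][l==i].mean(0).round(),P[l==i].mean(0).round())
print(ticket.job_done())
E
```

```text
[267 147  38  16 334] [519. 309.  43.] [502. 261.  64.]
[130 194  30  21 105] [ 93. -56. 143.] [ 89. 170.  31.]
[ 13 217  23   6  76] [-136.    8.  142.] [-221.  311.    0.]
[ 54 229  49  11 266] [-48. -27. 100.] [ -32. -107.  143.]
[363 242  48  39 992] [ 527. -278.   13.] [ 537. -263.    0.]
the job is handed in; nothing more can be done
None
```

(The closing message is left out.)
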